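# Clear the crusts with the tongs, then hold up the bread roll

### The arm

A 6-joint arm with a two-finger parallel gripper is mounted at the origin on the work surface. World frame = base frame: x ahead of the robot, y to its left, z up, the work surface at z = 0. Lengths are in m, angles in degrees, forces in N, time in s.
With the tool pointing down it reaches from about 0.3 to 0.75 m from the base axis. Payload 8.5 kg.
Tool frame: the origin (TCP) lies on the centre line of the jaws, within the pads' length; the fingertips stand 14 mm ahead of it and the grasp point (between the pads) lies 5 mm behind it; z points along the fingers, y is the direction in which the jaws open and shut (so a half turn about z gives the same grasp; the last joint's range is limited). The gripper opens to 85 mm and grips with 20 to 120 N. Pads are 22 mm wide; open, the fingers measure 114 mm over their backs; the gripper's body (76 mm by 85 mm) begins 54 mm behind the grasp point. The pads swing forward as they close: fully open they stand 13 mm farther back than shut.
Start: joints at [63.18, 21.807, 74.336, -0, 83.858, -12.336], TCP at [0.138, 0.533, 0.213] pointing down, gripper open.
Joint ranges: [-178.18, 178.18], [-50.72, 133.34], [12.68, 142.11], [-81.47, 261.47], [9.98, 163.14], [-165.26, 165.26]. Speed limits (degrees/s): [136.94, 136.94, 180, 180, 180, 180].

### API

Orientations are given as a 3x3 rotation matrix whose columns are the frame's x, y, z axes.
In Python, from rig import env, optics, order, finder gives the robot as it stands.
- The arm moves only by the tool play_rows, never from a script. Its argument "commands" is a list of rows, each an object of numbers: "grip": the closure, from -1 (fully open) to 1 (shut); "x", "y", "z": the shift along the tool's x, y, z in m; "rx", "ry", "rz": the turn, a rotation vector about the tool's x, y, z in rad. A call has 1 to 12 rows; each row shifts and turns the commanded pose from where the row before left it, along the tool's axes as they then stand; what a row does not reach is not made up. A row lasts 1/8 s, in which the tool goes at most 62.5 mm and 10.7 degrees, less where a joint would pass 70% of its speed; a pose out of reach is approached as far as the arm can. A call is refused whole if a number of a shift passes 0.0625 or a number of a turn 0.188, either way. A call with a gripper value outside its range is refused whole. The fingers move at their own pace and stop on an object; "squeeze" is the grip in N (left out, the last holds). Time passes only in rows, so rows that do not move let the fingers close. It gives the time, the measured TCP pose, the force and the opening at its end, in the units of the state.
- env.observe(): the state, without advancing time (a new reading comes with each control period).
- optics.get_image(name): name is "side" or "top"; returns a dict with "color" (420x560x3 uint8, blue, green, red), "range_z" (420x560 float32, m along the optical axis (not along the pixel's ray), 0 where there is no reading), "fov_y" (degrees; the focal length in pixels is half the picture's height over the tangent of half this angle, whatever the lens; pixels are square), "cx", "cy" (the principal point, pixels), "cam_to_world" (4x4, takes a point from camera to world coordinates). Camera axes: x right, y down, z forward; pixel columns grow to the right and rows downward; lengths in m; the calibration is good to about 2 mm. A picture is of the moment at which its call begins.
- order.close_job(): hands the job in, once; it reports no verdict.
Trained networks look in the newest picture that a camera, given by its name, has taken for a name from the list of things; names that differ only in an ending like _2 or _b are one class to them, and where a whole thing is asked for, a point or a joint stands for the part that bears it (a point fixed in the world has none). Each returns a list of dicts, best first, with "conf" (0 to 1); they miss things now and then, are a little off and sometimes report something else, mostly with a low value. They report only what shows in the picture. A call takes as long as a camera call. They do not tell look-alikes from the thing itself.
- finder.boxes_of(camera, thing): "point" ([x, y, z] in m, in world coordinates, good to about 4 mm: the middle of the surface that is visible of it).
The state is a dict: "time_s": time; "q": joint angles; "qvel": joint speeds; "joint_efforts": joint torques, N m; "position": TCP position; "tool_rot": TCP orientation; "ft_force": force on the tool from outside, world axes, zero at the start; "wrist_torque": the same for the moment, N m; "grip_width": finger opening in m.
Only numpy, scipy, OpenCV 4.12 (cv2) and the standard library are available. Lean on these libraries where they do the work, as an engineer would, in place of code of your own. Each camera call takes 0.05 s, during which the arm holds its last target.

### The job

Pick up the kitchen tongs, sweep the three bread crusts off the chopping board into the steel tray at its side with them, and then grip the bread roll in their jaws and lift it, finishing with the roll held still in the tongs about 10 cm above the board. Touch the bread only with the tongs, do not move the roll off its place while you sweep, and leave the pot, bowl, jar and funnel where they stand. Do not let go at the end: the program finishes while the gripper holds the tongs and the tongs hold the roll.

Things in the scene. Friction and masses are not known exactly. Their poses are not given: they have to be found in the camera images.
- tongs: steel spring tongs, 100 g, lying on their side on the counter right of the board: two 24 mm high blade-like arms that open and shut level. Origin on the pivot axis at the underside; own x along the middle line to the jaws, z up. Rear end at x = -22 mm, jaw ends at x = 245 mm, centre of mass near x = 80 mm
- tongs_grip (a point): middle between the flat teal grip pads on the arms' outer sides (pads x = 60 to 120 mm): x = 90 mm, y = 0, 12 mm above the underside; axes as the tongs. Width over the pads here: 53 mm free, about 37 on the roll, 24 shut. A spring needs 6 N there free to 11 N shut, so a gripper stopped at 44 to 50 mm carries the tongs with jaws open
- tongs_jaw (a point): middle between the jaws, where the roll's axis should be when gripped: x = 210 mm, y = 0, 12 mm above the underside; axes as the tongs. Each jaw is a shallow hollow, deepest here: clear gap 89 mm free, 22 mm shut (jaw ends meet; 30 mm over the outside, the arms behind 20 to 24 mm). 1 mm at the pads is about 2.3 mm here
- tongs_left (a joint): angle in rad by which each arm is squeezed in against the spring (the arms are coupled): 0 free and fully open, 0.16 shut, about 0.09 on the roll
- board: fixed pale wooden chopping board, 240 mm (own x) x 300 mm (own y), top at 32 mm above the counter; origin at the centre of its underside on the counter. The tray adjoins its +y edge (own y = 150 mm)
- tray: fixed open steel tray on the counter beside the board's left (+y) edge, axes parallel to the board's, 240 mm (own x) x 120 mm (own y), wall and floor 3 mm; origin at the centre of its underside. Its walls are 28 mm high, 4 mm below the board's top, except the far (+y) wall, 45 mm high; 2 mm gap to the board. Things pushed over the board's +y edge drop into it
- roll: golden brown round bread roll with a dark cross on top, 50 mm diameter, 43 mm high, upright sides from 7 to 28 mm height, 35 g, loose on the board's right (-y) half; origin at the centre of its underside
- roll_mid (a point): point on the roll's axis, 20 mm above its underside
- crust0: dark brown crusty bread end with a pale top, 26 x 22 mm and 20 mm high, 12 g, loose on the board between the roll and the tray edge, any yaw; origin at the centre of its underside
- crust1: dark brown crusty bread end with a pale top, 26 x 22 mm and 20 mm high, 12 g, loose on the board between the roll and the tray edge, any yaw; origin at the centre of its underside
- crust2: dark brown crusty bread end with a pale top, 26 x 22 mm and 20 mm high, 12 g, loose on the board between the roll and the tray edge, any yaw; origin at the centre of its underside
- crust0_mid (a point): centre of this crust
- crust1_mid (a point): centre of this crust
- crust2_mid (a point): centre of this crust
- pot: red enamel pot, 140 mm diameter, 85 mm high, on the hob to the left (hob grate top 42 mm); loose bystander, leave it alone; origin at the centre of its underside
- bowl: stainless bowl, 120 mm diameter, 60 mm high, behind the board; loose bystander, leave it alone; origin at the centre of its underside
- jar: glass jar with brass cap, 72 mm diameter, 110 mm high, behind the board; loose bystander, leave it alone; origin at the centre of its underside
- funnel: purple plastic funnel standing on its mouth, 96 mm diameter, 105 mm high, behind the board; loose bystander, leave it alone; origin at the centre of its underside
Not all that is in view belongs to the job. There is more than one size of the roll; the job needs the middle-sized.

How it is judged (in metres and radians):
On the way, in this order (a step that is already met when the one before it is completed fails the run):
1. the tongs are in the gripper, lifted off the counter (contact force between the fingers and tongs above 1 N and height (world z) of tongs_grip above 0.03 m), for 0.2 s.
2. all three crusts lie in the tray, swept with the tongs still in hand, the roll still within 30 mm of where it started (contact force between the fingers and tongs above 1 N and x of crust0_mid in the frame of tray between -0.12 and 0.12 m and y of crust0_mid in the frame of tray between -0.06 and 0.06 m and z of each of crust0_mid, crust1_mid, crust2_mid in the frame of tray below 0.048 m and x of crust1_mid in the frame of tray between -0.12 and 0.12 m and y of crust1_mid in the frame of tray between -0.06 and 0.06 m and x of crust2_mid in the frame of tray between -0.12 and 0.12 m and y of crust2_mid in the frame of tray between -0.06 and 0.06 m and distance of roll_mid from where it was at the start of the episode below 0.03 m), for 0.2 s.
3. the roll is lifted between the jaws (contact force between the fingers and tongs above 1 N and height (world z) of roll_mid above 0.092 m and contact force between tongs and roll above 1 N and distance between roll_mid and tongs_jaw below 0.03 m and contact force between each of the fingers, the arm and roll below 0.3 N and value of joint tongs_left above 0.02 rad), for 0.2 s.
At the end, for the whole second after the job is handed in: The gripper holds the tongs (over 1 N) and their jaws alone hold the roll (over 1 N): its middle within 30 mm of the jaw point, lifted at least 40 mm off the board, slower than 0.05 m/s. All three crusts lie inside the tray, on its floor or on one another (centres below 48 mm) (all of step 3 and x of crust0_mid in the frame of tray between -0.12 and 0.12 m and y of crust0_mid in the frame of tray between -0.06 and 0.06 m and z of each of crust0_mid, crust1_mid, crust2_mid in the frame of tray below 0.048 m and x of crust1_mid in the frame of tray between -0.12 and 0.12 m and y of crust1_mid in the frame of tray between -0.06 and 0.06 m and x of crust2_mid in the frame of tray between -0.12 and 0.12 m and y of crust2_mid in the frame of tray between -0.06 and 0.06 m and linear speed of roll below 0.05 m/s); the arm keeps its last pose, push and grip.
It fails at once if the gripper or arm touches the bread (contact force between any of the fingers, the arm and crust0 above 1 N or contact force between any of the fingers, the arm and crust1 above 1 N or contact force between any of the fingers, the arm and crust2 above 1 N or contact force between any of the fingers, the arm and roll above 1 N).
It fails at once if a bystander is moved more than 30 mm (distance of any of pot, bowl, jar, funnel from where it was at the start of the episode above 0.03 m).
It also fails if it takes over 54 s, if anything falls off the work surface, if the arm or the gripper's body presses on something with over 40 N, if the wrist force passes 120 N, or if a joint passes its speed limit or range.

## Working session

There is one attempt and no reset: what is moved stays moved. The work goes in short steps, Python scripts to look and compute and a tool call to move; the robot and the scene stay as the last step left them, time stands still between calls to the robot, and variables do not carry over. Pictures are saved under pics/ and viewed, and the job is handed in when it is done.

Besides the shell and the picture viewer there is one more tool, called after ">>>" by a JSON object that holds its "name" and its "arguments", one argument or row to a line. play_rows: Moves the arm, as the interface text tells. Its arguments: {"type":"object","properties":{"commands":{"type":"array"},"squeeze":{"type":"number"}},"required":["commands"]}

```bash
mkdir -p pics; ls; cat > h.py <<'E'
import numpy as np,cv2
from rig import env,optics,order,finder
def cap(n,f=None):
    im=optics.get_image(n)
    if f: cv2.imwrite('pics/'+f,im['color'])
    return im
def pts(im):
    z=im['range_z'];h,w=z.shape
    f=h/2/np.tan(np.radians(im['fov_y'])/2)
    v,u=np.mgrid[:h,:w]
    P=np.stack([(u-im['cx'])/f*z,(v-im['cy'])/f*z,z,np.ones_like(z)],-1)
    return (P@np.array(im['cam_to_world']).T)[...,:3]
E
python3 - <<'E'
from h import *
for c in ['top','side']:
    im=cap(c,c+'0.png'); print(c,im['fov_y'],im['cx'],im['cy'],np.round(im['cam_to_world'],3).tolist())
    for t in ['tongs','board','tray','roll','crust0','pot','bowl','jar','funnel','tongs_grip','tongs_jaw']:
        print(t,[(round(d['conf'],2),np.round(d['point'],3).tolist()) for d in finder.boxes_of(c,t)])
print(env.observe())
E
```

```text
pics
top 54.7837247056044 277.94226459019706 216.374288369323 [[0.008, -0.995, 0.098, 0.46], [-1.0, -0.008, 0.001, 0.076], [-0.001, -0.098, -0.995, 1.13], [0.0, 0.0, 0.0, 1.0]]
tongs [(0.97, [0.463, -0.388, 0.019])]
board [(0.94, [0.541, 0.039, 0.03])]
tray [(0.78, [0.58, 0.254, 0.003])]
roll [(0.62, [0.612, -0.174, 0.03]), (0.61, [0.513, -0.186, 0.051]), (0.54, [0.578, 0.076, 0.054]), (0.53, [0.619, -0.063, 0.069])]
crust0 [(0.75, [0.581, 0.257, 0.002]), (0.55, [0.583, 0.083, 0.054])]
pot [(0.68, [0.491, 0.575, 0.066]), (0.16, [0.461, -0.388, 0.02])]
bowl [(0.84, [0.796, -0.182, 0.027])]
jar []
funnel [(0.96, [0.782, -0.018, 0.033])]
tongs_grip [(0.65, [0.461, -0.388, 0.017]), (0.24, [0.783, -0.018, 0.029])]
tongs_jaw [(0.76, [0.464, -0.384, 0.019])]
side 52.32877493040089 280.8618779384003 208.13243115170192 [[1.0, 0.004, 0.017, 0.552], [-0.011, -0.651, 0.759, -0.797], [0.014, -0.759, -0.651, 0.828], [0.0, 0.0, 0.0, 1.0]]
tongs [(0.73, [0.465, -0.394, 0.018])]
board [(0.74, [0.537, 0.008, 0.032])]
tray [(0.9, [0.584, 0.286, 0.004]), (0.15, [0.786, 0.132, 0.073])]
roll [(0.84, [0.61
[... 564 characters left out ...]
29407e-04,
        8.38568160e+01, -1.23354768e+01]), 'qvel': array([ 0.00088652, -0.08732291,  0.00181636,  0.04474793,  0.04389523,
       -0.02241438]), 'joint_efforts': array([-1.30224653e-03, -4.48315430e+01, -2.31463927e+01, -1.04352266e-04,
        5.15137908e-04, -5.61902418e-07]), 'position': array([0.13754834, 0.532507  , 0.21311598]), 'tool_rot': array([[-9.68218572e-01,  2.50105570e-01, -6.00415913e-06],
       [ 2.50105570e-01,  9.68218572e-01,  2.35567543e-06],
       [ 6.40250593e-06,  7.79135063e-07, -1.00000000e+00]]), 'ft_force': array([-0.71263388, -0.88929934,  0.27710136]), 'wrist_torque': array([ 0.0078724 ,  0.00953407, -0.00648204]), 'grip_width': 0.08514029829675551}
```

View pictures.

View pics/top0.png

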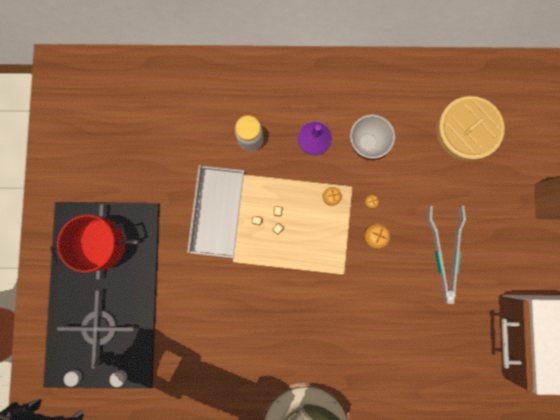

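View pics/side0.png

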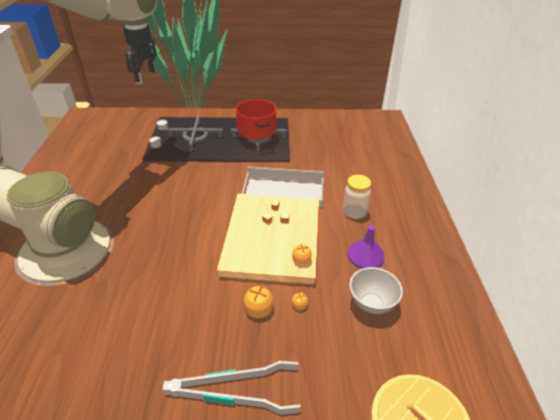

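```bash
python3 - <<'E'
from h import *
im=cap('top');P=pts(im);c=im['color'];np.save('P.npy',P)
cv2.imwrite('pics/crop0.png',np.hstack([cv2.resize(c[160:280,180:400],None,fx=3,fy=3,interpolation=cv2.INTER_CUBIC)]))
cv2.imwrite('pics/crop1.png',cv2.resize(c[195:315,415:480],None,fx=5,fy=5,interpolation=cv2.INTER_CUBIC)[:,:])
z=P[...,2];X=P[...,0];Y=P[...,1]
print('counter',np.median(z[300:340,380:420]), 'board z',np.median(z[220:260,300:330]))
# board
m=(abs(z-.032)<.008)&(X>.38)&(X<.72)&(Y>-.13)&(Y<.25)&(c[...,1]>130)
n,l,s,cc=cv2.connectedComponentsWithStats(m.astype(np.uint8));k=1+np.argmax(s[1:,4]);m2=l==k
r=cv2.minAreaRect(np.stack([X[m2],Y[m2]],-1).astype(np.float32));print('board',r,cv2.boxPoints(r))
# blobs above board
m=(z>.042)&(X>.38)&(X<.72)&(Y>-.13)&(Y<.18)
n,l,s,cc=cv2.connectedComponentsWithStats(m.astype(np.uint8))
for i in range(1,n):
    q=l==i; print(s[i],cc[i].round(1),X[q].mean(),Y[q].mean(),z[q].max(),X[q].min(),X[q].max(),Y[q].min(),Y[q].max())
m=(z>.012)&(z<.04)&(X>.28)&(X<.66)&(Y>-.5)&(Y<-.3)
n,l,s,cc=cv2.connectedComponentsWithStats(m.astype(np.uint8))
for i in range(1,n):
    q=l==i; print(s[i],cc[i].round(1)); 
for row in range(200,306,6):
    q=np.where(m[row])[0]
    print(row,[(round(X[row,a],3),round(Y[row,a],3),round(z[row,a],3)) for a in q])
E
```

```text
counter 0.0008254253438126913 board z 0.0326063450456453
board ((0.5578524470329285, 0.07513316720724106), (0.3763568699359894, 0.25200340151786804), 84.18343353271484) [[ 0.41342872 -0.09930691]
 [ 0.6641347  -0.12484594]
 [ 0.7022762   0.24957325]
 [ 0.4515702   0.27511227]]
[310   0   1   1   1] [310.   0.] 0.45950965165932395 0.07576299257411218 1.1298754422334878 0.45950965165932395 0.45950965165932395 0.07576299257411218 0.07576299257411218
[378   0   1   1   1] [378.   0.] 0.45950965165932395 0.07576299257411218 1.1298754422334878 0.45950965165932395 0.45950965165932395 0.07576299257411218 0.07576299257411218
[82  2  1  1  1] [82.  2.] 0.45950965165932395 0.07576299257411218 1.1298754422334878 0.45950965165932395 0.45950965165932395 0.07576299257411218 0.07576299257411218
[100   3   1   1   1] [100.   3.] 0.45950965165932395 0.07576299257411218 1.1298754422334878 0.45950965165932395 0.45950965165932395 0.07576299257411218 0.07576299257411218
[90  5  1  1  1] [90.  5.] 0.45950965165932395 0.07576299257411218 1.1298754422334878 0.45950965165932395 0.45950965165932395 0.075762992
[... 28229 characters left out ...]
float64(-0.392), np.float64(0.026)), (np.float64(0.357), np.float64(-0.394), np.float64(0.026)), (np.float64(0.357), np.float64(-0.397), np.float64(0.027))]
302 [(np.float64(0.34), np.float64(-0.377), np.float64(0.015)), (np.float64(0.341), np.float64(-0.377), np.float64(0.022)), (np.float64(0.341), np.float64(-0.379), np.float64(0.024)), (np.float64(0.341), np.float64(-0.381), np.float64(0.024)), (np.float64(0.341), np.float64(-0.384), np.float64(0.024)), (np.float64(0.341), np.float64(-0.387), np.float64(0.024)), (np.float64(0.341), np.float64(-0.389), np.float64(0.024)), (np.float64(0.341), np.float64(-0.391), np.float64(0.027)), (np.float64(0.341), np.float64(-0.394), np.float64(0.026))]
```

```bash
python3 - <<'E'
import cv2,numpy as np
a=cv2.imread('pics/crop0.png');b=cv2.imread('pics/crop1.png')
cv2.imwrite('pics/c01.png',cv2.resize(a,(660,360)));
E
```

```text
(no output)
```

View pics/crop0.png

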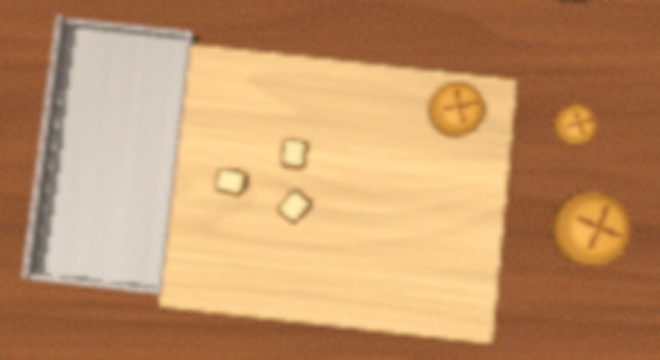

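View pics/crop1.png

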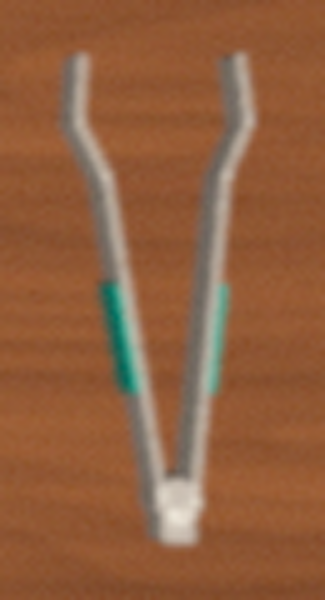

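```bash
python3 - <<'E'
from h import *
P=np.load('P.npy');c=cv2.imread('pics/top0.png')
z=P[...,2].copy();X=P[...,0];Y=P[...,1];z[P[...,2]>1]=0
# pixel corners -> z=.032
C=np.array([(190,43),(517,80),(492,343),(160,305)])/3.+np.array([180,160])-.33
im=optics.get_image('top');M=np.array(im['cam_to_world']);f=210/np.tan(np.radians(im['fov_y'])/2)
def atz(u,v,h):
    d=M[:3,:3]@np.array([(u-im['cx'])/f,(v-im['cy'])/f,1]);return M[:3,3]+d*(h-M[2,3])/d[2]
for p in C: print('corner',atz(*p,.032).round(4))
m=(z>.042)&(z<.1)&(X>.38)&(X<.72)&(Y>-.13)&(Y<.18)
n,l,s,cc=cv2.connectedComponentsWithStats(m.astype(np.uint8))
for i in range(1,n):
    if s[i,4]<8: continue
    q=l==i
    t=q&(z>np.percentile(z[q],60)-.006)
    print(s[i],cc[i].round(1),X[t].mean().round(4),Y[t].mean().round(4),np.percentile(z[q],90).round(4),[float(round(v,3)) for v in (X[q].min(),X[q].max(),Y[q].min(),Y[q].max())])
for name,reg in [('roll',(319,346,183,209))]:
    a,b,e,g=reg;sub=c[e:g,a:b].astype(int); k=(sub[...,2]-sub[...,0]>100); 
# roll by saturation
hsv=cv2.cvtColor(c,cv2.COLOR_BGR2HSV);mm=cv2.inRange(hsv,(8,170,120),(25,255,255));mm[:, :300]=0;mm[:,400:]=0
n,l,s,cc=cv2.connectedComponentsWithStats(mm)
for i in range(1,n):
    if s[i,4]>30: print('or',s[i],cc[i].round(2),atz(cc[i][0],cc[i][1],.055).round(4))
t=cv2.inRange(hsv,(75,100,60),(95,255,255));n,l,s,cc=cv2.connectedComponentsWithStats(t)
for i in range(1,n):
    if s[i,4]>20: q=l==i;print('teal',s[i],atz(cc[i][0],cc[i][1],.02).round(4),X[q].min(),X[q].max())
E
```

```text
corner [0.6839 0.1744 0.032 ]
corner [ 0.652  -0.1251  0.032 ]
corner [ 0.4136 -0.1004  0.032 ]
corner [0.4449 0.1973 0.032 ]
[322 187  19  19 286] [331.1 196.1] 0.6204 -0.0644 0.0752 [0.597, 0.645, -0.088, -0.04]
[273 206   9  10  79] [276.8 210.6] 0.5812 0.0802 0.0548 [0.569, 0.594, 0.069, 0.091]
[251 216  11  10  78] [255.9 220.1] 0.5553 0.136 0.0554 [0.543, 0.566, 0.122, 0.149]
[272 223  11  12  80] [277.1 228.4] 0.5334 0.0793 0.0552 [0.518, 0.548, 0.066, 0.093]
or [353  56  24  11  66] [362.41  61.05] [ 0.9995 -0.1531  0.055 ]
or [323 188  18  17 216] [331.85 195.87] [ 0.6217 -0.0666  0.055 ]
or [364 194  19  16 196] [371.57 201.14] [ 0.6083 -0.1728  0.055 ]
or [356 221  40  32 594] [376.33 235.52] [ 0.5164 -0.1841  0.055 ]
or [308 339  12  10  38] [313.63 344.13] [ 0.2343 -0.0177  0.055 ]
or [329 347  15  10  37] [336.81 352.08] [ 0.2148 -0.0775  0.055 ]
or [360 374   9  13  33] [362.94 380.42] [ 0.1447 -0.144   0.055 ]
or [388 378   8  17  34] [390.5  386.76] [ 0.1296 -0.2143  0.055 ]
or [380 403  10  12  31] [383.61 407.45] [ 0.0786 -0.1959  0.055 ]
or [356 410  20  10  54] [364.41 416.65] [ 0.0558 -0.1467  0.055 ]
teal [436 252   6  22  63] [ 0.4474 -0.3605  0.02  ] 0.4182930489598138 0.4746096587594866
```

```bash
cat >> h.py <<'E'
def plan(wps,grip=None,start=None):
    """wps: list of (x,y,z,toolx angle deg,n rows); prints rows. start (x,y,z,ang)"""
    if start is None:
        s=env.observe();R=np.array(s['tool_rot']);p=np.array(s['position']);a=np.degrees(np.arctan2(R[1,0],R[0,0]))
        print('t',round(s['time_s'],2),p.round(4),round(a,2),'w',round(s['grip_width'],4),'tilt',R[:,2].round(4))
    else: p=np.array(start[:3]);a=start[3]
    if a<0:a+=360
    out=[]
    for (x,y,z,b,n) in wps:
        d=(np.array([x,y,z])-p)/n; da=(b-a)/n
        for k in range(n):
            t=np.radians(a); tx=np.array([np.cos(t),np.sin(t)]); ty=np.array([np.sin(t),-np.cos(t)])
            r={'x':round(float(d[:2]@tx),4),'y':round(float(d[:2]@ty),4),'z':round(float(-d[2]),4)}
            if abs(da)>.02: r['rz']=round(float(-np.radians(da)),4)
            out.append(r); a+=da; p=p+d
    for r in out: print(r)
    return out
E
python3 - <<'E'
from h import *
plan([(.36,.30,.20,180.3,6),(.43,-.05,.18,180.3,6),(.4475,-.386,.12,180.3,6)])
E
```

```text
t 1.3 [0.1376 0.5325 0.2131] 165.52 w 0.085 tilt [-0. -0. -1.]
{'x': -0.0456, 'y': -0.0282, 'z': 0.0022, 'rz': -0.043}
{'x': -0.0443, 'y': -0.0302, 'z': 0.0022, 'rz': -0.043}
{'x': -0.043, 'y': -0.0321, 'z': 0.0022, 'rz': -0.043}
{'x': -0.0416, 'y': -0.0339, 'z': 0.0022, 'rz': -0.043}
{'x': -0.0401, 'y': -0.0356, 'z': 0.0022, 'rz': -0.043}
{'x': -0.0385, 'y': -0.0373, 'z': 0.0022, 'rz': -0.043}
{'x': -0.0114, 'y': -0.0584, 'z': 0.0033}
{'x': -0.0114, 'y': -0.0584, 'z': 0.0033}
{'x': -0.0114, 'y': -0.0584, 'z': 0.0033}
{'x': -0.0114, 'y': -0.0584, 'z': 0.0033}
{'x': -0.0114, 'y': -0.0584, 'z': 0.0033}
{'x': -0.0114, 'y': -0.0584, 'z': 0.0033}
{'x': -0.0026, 'y': -0.056, 'z': 0.01}
{'x': -0.0026, 'y': -0.056, 'z': 0.01}
{'x': -0.0026, 'y': -0.056, 'z': 0.01}
{'x': -0.0026, 'y': -0.056, 'z': 0.01}
{'x': -0.0026, 'y': -0.056, 'z': 0.01}
{'x': -0.0026, 'y': -0.056, 'z': 0.01}
```

>>> {"name": "play_rows", "arguments": {
  "commands": [
    {"grip":-1,"x":-0.0456,"y":-0.0282,"z":0.002,"rz":-0.043},
    {"x":-0.0443,"y":-0.0302,"z":0.002,"rz":-0.043},
    {"x":-0.043,"y":-0.0321,"z":0.002,"rz":-0.043},
    {"x":-0.0416,"y":-0.0339,"z":0.002,"rz":-0.043},
    {"x":-0.04,"y":-0.0356,"z":0.002,"rz":-0.043},
    {"x":-0.0385,"y":-0.0373,"z":0.002,"rz":-0.043},
    {"x":-0.0114,"y":-0.0584,"z":0.003},
    {"x":-0.0114,"y":-0.0584,"z":0.003},
    {"x":-0.0114,"y":-0.0584,"z":0.003},
    {"x":-0.0114,"y":-0.0584,"z":0.003},
    {"x":-0.0114,"y":-0.0584,"z":0.003},
    {"x":-0.0114,"y":-0.0584,"z":0.003}
  ]
}}

```text
invalid input at $.commands[0]: expected keys grip, x, y, z, rx, ry, rz
```

>>> {"name": "play_rows", "arguments": {
  "commands": [
    {"x":-0.0026,"y":-0.056,"z":0.01},
    {"x":-0.0026,"y":-0.056,"z":0.01},
    {"x":-0.0026,"y":-0.056,"z":0.01},
    {"x":-0.0026,"y":-0.056,"z":0.01},
    {"x":-0.0026,"y":-0.056,"z":0.01},
    {"x":-0.0026,"y":-0.056,"z":0.01},
    {"z":0}
  ]
}}

```text
invalid input at $.commands[0]: expected keys grip, x, y, z, rx, ry, rz
```

```bash
python3 - <<'E'
from h import *
plan([(.4475,-.386,.013,180.3,6)])
E
```

```text
t 1.3 [0.1376 0.5325 0.2131] 165.52 w 0.085 tilt [-0. -0. -1.]
{'x': -0.0883, 'y': -0.1353, 'z': 0.0334, 'rz': -0.043}
{'x': -0.0824, 'y': -0.139, 'z': 0.0334, 'rz': -0.043}
{'x': -0.0764, 'y': -0.1424, 'z': 0.0334, 'rz': -0.043}
{'x': -0.0702, 'y': -0.1455, 'z': 0.0334, 'rz': -0.043}
{'x': -0.0638, 'y': -0.1484, 'z': 0.0334, 'rz': -0.043}
{'x': -0.0574, 'y': -0.151, 'z': 0.0334, 'rz': -0.043}
```

All keys are needed in each row.

>>> {"name": "play_rows", "arguments": {
  "commands": [
    {"grip":-1,"x":-0.0456,"y":-0.0282,"z":0.002,"rx":0,"ry":0,"rz":-0.043},
    {"grip":-1,"x":-0.0443,"y":-0.0302,"z":0.002,"rx":0,"ry":0,"rz":-0.043},
    {"grip":-1,"x":-0.043,"y":-0.0321,"z":0.002,"rx":0,"ry":0,"rz":-0.043},
    {"grip":-1,"x":-0.0416,"y":-0.0339,"z":0.002,"rx":0,"ry":0,"rz":-0.043},
    {"grip":-1,"x":-0.04,"y":-0.0356,"z":0.002,"rx":0,"ry":0,"rz":-0.043},
    {"grip":-1,"x":-0.0385,"y":-0.0373,"z":0.002,"rx":0,"ry":0,"rz":-0.043},
    {"grip":-1,"x":-0.0114,"y":-0.0584,"z":0.003,"rx":0,"ry":0,"rz":0},
    {"grip":-1,"x":-0.0114,"y":-0.0584,"z":0.003,"rx":0,"ry":0,"rz":0},
    {"grip":-1,"x":-0.0114,"y":-0.0584,"z":0.003,"rx":0,"ry":0,"rz":0},
    {"grip":-1,"x":-0.0114,"y":-0.0584,"z":0.003,"rx":0,"ry":0,"rz":0},
    {"grip":-1,"x":-0.0114,"y":-0.0584,"z":0.003,"rx":0,"ry":0,"rz":0},
    {"grip":-1,"x":-0.0114,"y":-0.0584,"z":0.003,"rx":0,"ry":0,"rz":0}
  ]
}}

```text
time_s: 2.8
position: [0.4303, -0.0521, 0.1833]
tool_rot: [[-1.0, -0.005, 0.001], [-0.005, 1.0, -0.0], [-0.001, -0.0, -1.0]]
ft_force: [0.5, -0.4, 0.3]
grip_width: 0.0852
```

```bash
python3 - <<'E'
from h import *
plan([(.4475,-.386,.12,180.3,6)])
E
```

```text
t 2.8 [ 0.4303 -0.0521  0.1833] -179.72 w 0.0852 tilt [ 8.e-04 -2.e-04 -1.e+00]
{'x': -0.0026, 'y': -0.0557, 'z': 0.0106}
{'x': -0.0026, 'y': -0.0557, 'z': 0.0106}
{'x': -0.0026, 'y': -0.0557, 'z': 0.0106}
{'x': -0.0026, 'y': -0.0557, 'z': 0.0106}
{'x': -0.0026, 'y': -0.0557, 'z': 0.0106}
{'x': -0.0026, 'y': -0.0557, 'z': 0.0106}
```

>>> {"name": "play_rows", "arguments": {
  "commands": [
    {"grip":-1,"x":-0.0026,"y":-0.0557,"z":0.0106,"rx":0,"ry":0,"rz":0},
    {"grip":-1,"x":-0.0026,"y":-0.0557,"z":0.0106,"rx":0,"ry":0,"rz":0},
    {"grip":-1,"x":-0.0026,"y":-0.0557,"z":0.0106,"rx":0,"ry":0,"rz":0},
    {"grip":-1,"x":-0.0026,"y":-0.0557,"z":0.0106,"rx":0,"ry":0,"rz":0},
    {"grip":-1,"x":-0.0026,"y":-0.0557,"z":0.0106,"rx":0,"ry":0,"rz":0},
    {"grip":-1,"x":-0.0026,"y":-0.0557,"z":0.0106,"rx":0,"ry":0,"rz":0},
    {"grip":-1,"x":0,"y":0,"z":0,"rx":0,"ry":0,"rz":0}
  ]
}}

```text
time_s: 3.68
position: [0.4468, -0.3872, 0.118]
tool_rot: [[-1.0, -0.002, -0.001], [-0.002, 1.0, 0.001], [0.001, 0.001, -1.0]]
ft_force: [-1.1, 0.1, 0.3]
grip_width: 0.0855
```

```bash
python3 - <<'E'
from h import *
plan([(.4475,-.386,.013,180.3,6)])
im=cap('side');cv2.imwrite('pics/s1.png',cv2.resize(im['color'][260:420,140:320],None,fx=3,fy=3))
im=cap('top');cv2.imwrite('pics/t1.png',cv2.resize(im['color'][180:320,400:500],None,fx=4,fy=4))
E
```

```text
t 3.67 [ 0.4468 -0.3872  0.118 ] -179.91 w 0.0855 tilt [-8.e-04  6.e-04 -1.e+00]
{'x': -0.0001, 'y': 0.0002, 'z': 0.0175, 'rz': -0.0006}
{'x': -0.0001, 'y': 0.0002, 'z': 0.0175, 'rz': -0.0006}
{'x': -0.0001, 'y': 0.0002, 'z': 0.0175, 'rz': -0.0006}
{'x': -0.0001, 'y': 0.0002, 'z': 0.0175, 'rz': -0.0006}
{'x': -0.0001, 'y': 0.0002, 'z': 0.0175, 'rz': -0.0006}
{'x': -0.0001, 'y': 0.0002, 'z': 0.0175, 'rz': -0.0006}
```

View pics/s1.png

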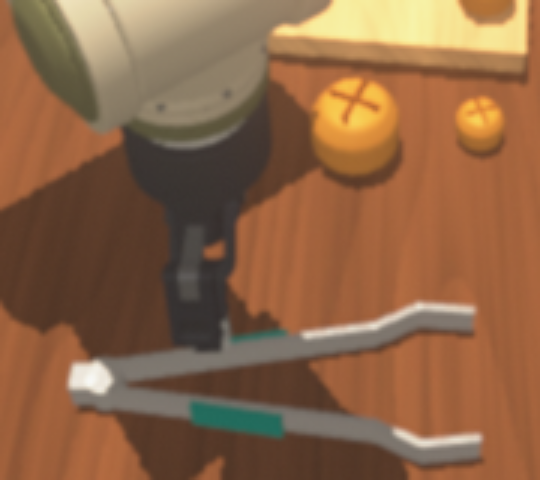

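View pics/t1.png

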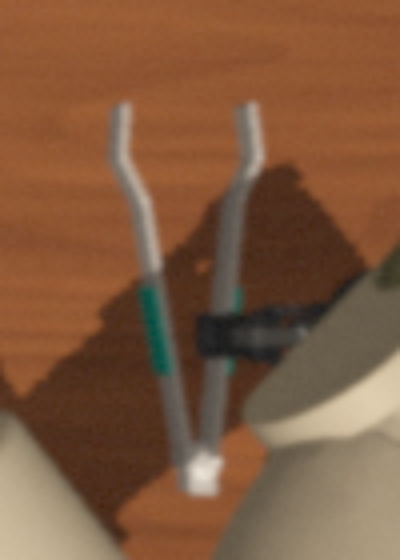

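>>> {"name": "play_rows", "arguments": {
  "commands": [
    {"grip":-1,"x":0,"y":0.0005,"z":0.0175,"rx":0,"ry":0,"rz":-0.001},
    {"grip":-1,"x":0,"y":0,"z":0.0175,"rx":0,"ry":0,"rz":0},
    {"grip":-1,"x":0,"y":0,"z":0.0175,"rx":0,"ry":0,"rz":0},
    {"grip":-1,"x":0,"y":0,"z":0.0175,"rx":0,"ry":0,"rz":0},
    {"grip":-1,"x":0,"y":0,"z":0.0175,"rx":0,"ry":0,"rz":0},
    {"grip":-1,"x":0,"y":0,"z":0.0175,"rx":0,"ry":0,"rz":0},
    {"grip":-0.2,"x":0,"y":0,"z":0,"rx":0,"ry":0,"rz":0},
    {"grip":-0.15,"x":0,"y":0,"z":0,"rx":0,"ry":0,"rz":0},
    {"grip":-0.13,"x":0,"y":0,"z":0,"rx":0,"ry":0,"rz":0},
    {"grip":-0.13,"x":0,"y":0,"z":0,"rx":0,"ry":0,"rz":0}
  ],
  "squeeze": 40
}}

```text
time_s: 5.03
position: [0.4476, -0.3837, 0.0151]
tool_rot: [[-1.0, -0.006, 0.001], [-0.006, 1.0, -0.001], [-0.001, -0.001, -1.0]]
ft_force: [-0.6, -0.6, -0.6]
grip_width: 0.0482
```

>>> {"name": "play_rows", "arguments": {
  "commands": [
    {"grip":-0.09,"x":0,"y":0,"z":0,"rx":0,"ry":0,"rz":0},
    {"grip":-0.09,"x":0,"y":0,"z":-0.01,"rx":0,"ry":0,"rz":0},
    {"grip":-0.09,"x":0,"y":0,"z":-0.02,"rx":0,"ry":0,"rz":0},
    {"grip":-0.09,"x":0,"y":0,"z":-0.03,"rx":0,"ry":0,"rz":0},
    {"grip":-0.09,"x":0,"y":0,"z":-0.03,"rx":0,"ry":0,"rz":0},
    {"grip":-0.09,"x":0,"y":0,"z":-0.03,"rx":0,"ry":0,"rz":0},
    {"grip":-0.09,"x":0,"y":0,"z":-0.02,"rx":0,"ry":0,"rz":0},
    {"grip":-0.09,"x":0,"y":0,"z":0,"rx":0,"ry":0,"rz":0}
  ]
}}

```text
time_s: 6.02
position: [0.4479, -0.3841, 0.1564]
tool_rot: [[-1.0, -0.006, 0.002], [-0.006, 1.0, -0.003], [-0.002, -0.003, -1.0]]
ft_force: [0.0, -0.2, 0.1]
grip_width: 0.0464
```

```bash
python3 - <<'E'
from h import *
plan([(.47,.0,.155,174,8),(.4704,.0253,.155,174,2)])
im=cap('side');cv2.imwrite('pics/s2.png',im['color'])
im=cap('top');cv2.imwrite('pics/t2.png',im['color'])
E
```

```text
t 6.03 [ 0.4479 -0.3841  0.1564] -179.64 w 0.0464 tilt [ 0.0023 -0.0029 -1.    ]
{'x': -0.0031, 'y': 0.048, 'z': 0.0002, 'rz': 0.0139}
{'x': -0.0024, 'y': 0.048, 'z': 0.0002, 'rz': 0.0139}
{'x': -0.0017, 'y': 0.0481, 'z': 0.0002, 'rz': 0.0139}
{'x': -0.0011, 'y': 0.0481, 'z': 0.0002, 'rz': 0.0139}
{'x': -0.0004, 'y': 0.0481, 'z': 0.0002, 'rz': 0.0139}
{'x': 0.0003, 'y': 0.0481, 'z': 0.0002, 'rz': 0.0139}
{'x': 0.0009, 'y': 0.0481, 'z': 0.0002, 'rz': 0.0139}
{'x': 0.0016, 'y': 0.0481, 'z': 0.0002, 'rz': 0.0139}
{'x': 0.0011, 'y': 0.0126, 'z': 0.0}
{'x': 0.0011, 'y': 0.0126, 'z': 0.0}
```

View pics/s2.png

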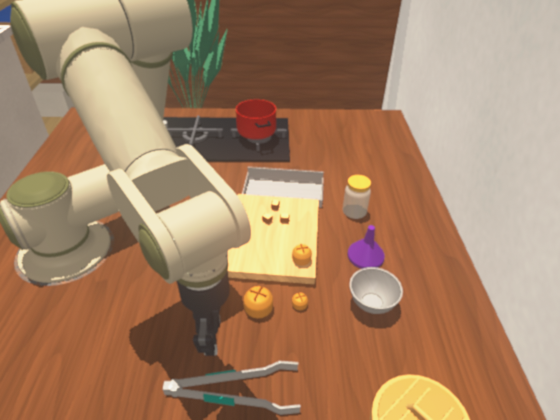

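View pics/t2.png

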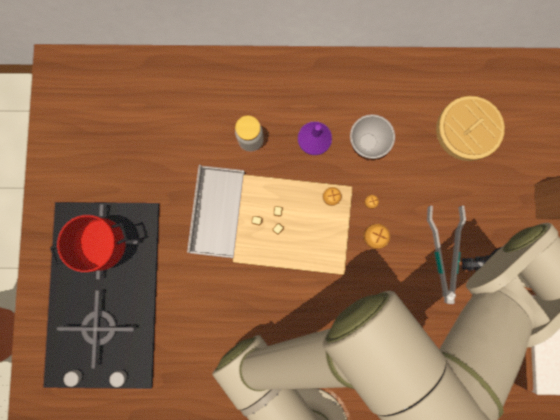

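```bash
python3 - <<'E'
from h import *
a=cv2.imread('pics/top0.png')[195:315,405:505];b=cv2.imread('pics/t2.png')[195:315,405:505]
cv2.imwrite('pics/cmp.png',cv2.resize(np.hstack([a,b]),None,fx=3.5,fy=3.5,interpolation=cv2.INTER_CUBIC))
a=cv2.imread('pics/side0.png')[280:420,140:320];b=cv2.imread('pics/s2.png')[280:420,140:320]
cv2.imwrite('pics/cmps.png',cv2.resize(np.hstack([a,b]),None,fx=2.2,fy=2.2,interpolation=cv2.INTER_CUBIC))
E
```

```text
(no output)
```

View pics/cmp.png

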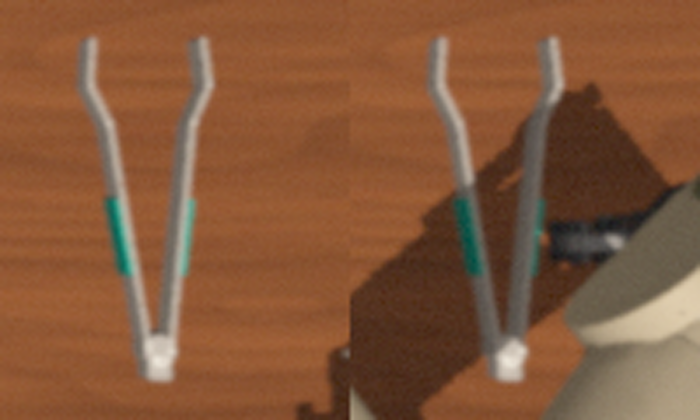

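View pics/cmps.png

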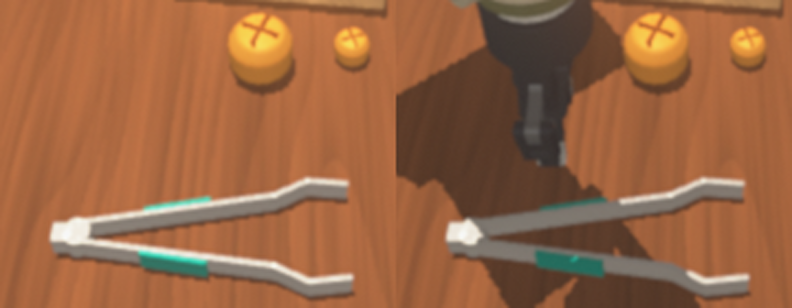

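>>> {"name": "play_rows", "arguments": {
  "commands": [
    {"grip":-0.6,"x":0,"y":-0.002,"z":0.03,"rx":0,"ry":0,"rz":0},
    {"grip":-0.6,"x":0,"y":0,"z":0.03,"rx":0,"ry":0,"rz":0},
    {"grip":-0.6,"x":0,"y":0,"z":0.03,"rx":0,"ry":0,"rz":0},
    {"grip":-0.6,"x":0,"y":0,"z":0.03,"rx":0,"ry":0,"rz":0},
    {"grip":-0.6,"x":0,"y":0,"z":0.015,"rx":0,"ry":0,"rz":0},
    {"grip":-0.6,"x":0,"y":0,"z":0.008,"rx":0,"ry":0,"rz":0},
    {"grip":-0.6,"x":0,"y":0,"z":0,"rx":0,"ry":0,"rz":0}
  ]
}}

```text
time_s: 7.0
position: [0.4476, -0.3857, 0.0116]
tool_rot: [[-1.0, -0.006, 0.0], [-0.006, 1.0, -0.0], [-0.0, -0.0, -1.0]]
ft_force: [0.1, -0.4, -0.2]
grip_width: 0.0681
```

```bash
python3 - <<'E'
from h import *
plan([(.4475,-.386,.013,180.3,1)])
im=cap('side');cv2.imwrite('pics/s3.png',cv2.resize(im['color'][280:420,140:320],None,fx=4,fy=4,interpolation=cv2.INTER_CUBIC))
E
```

```text
t 7.0 [ 0.4476 -0.3857  0.0116] -179.64 w 0.0681 tilt [ 0. -0. -1.]
{'x': 0.0001, 'y': -0.0003, 'z': -0.0014, 'rz': 0.001}
```

View pics/s3.png

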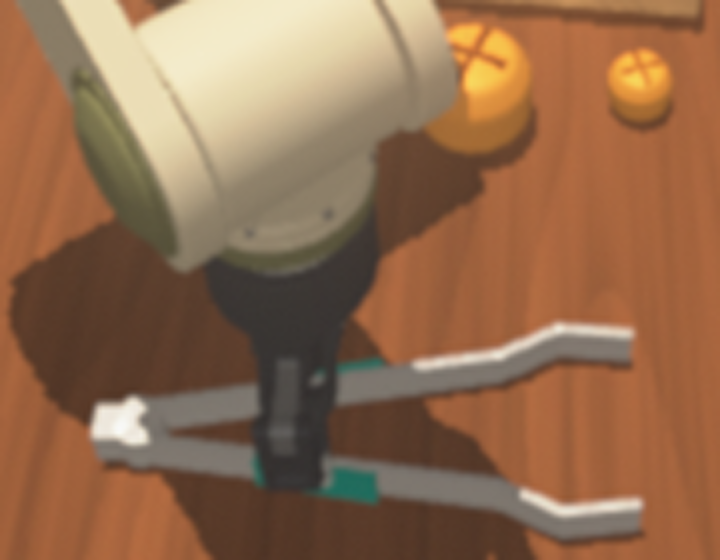

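>>> {"name": "play_rows", "arguments": {
  "commands": [
    {"grip":-0.25,"x":-0.004,"y":0,"z":0,"rx":0,"ry":0,"rz":0},
    {"grip":-0.15,"x":0,"y":0,"z":0,"rx":0,"ry":0,"rz":0},
    {"grip":-0.05,"x":0,"y":0,"z":0,"rx":0,"ry":0,"rz":0},
    {"grip":0.05,"x":0,"y":0,"z":0,"rx":0,"ry":0,"rz":0},
    {"grip":0.05,"x":0,"y":0,"z":0,"rx":0,"ry":0,"rz":0}
  ],
  "squeeze": 60
}}

```text
time_s: 7.68
position: [0.4515, -0.3856, 0.0115]
tool_rot: [[-1.0, -0.006, -0.0], [-0.006, 1.0, -0.0], [0.0, -0.0, -1.0]]
ft_force: [-0.6, 0.0, 0.7]
grip_width: 0.0408
```

```bash
python3 - <<'E'
from h import *
im=cap('side');cv2.imwrite('pics/s4.png',cv2.resize(im['color'][280:420,140:320],None,fx=4,fy=4,interpolation=cv2.INTER_CUBIC))
E
```

```text
(no output)
```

View pics/s4.png

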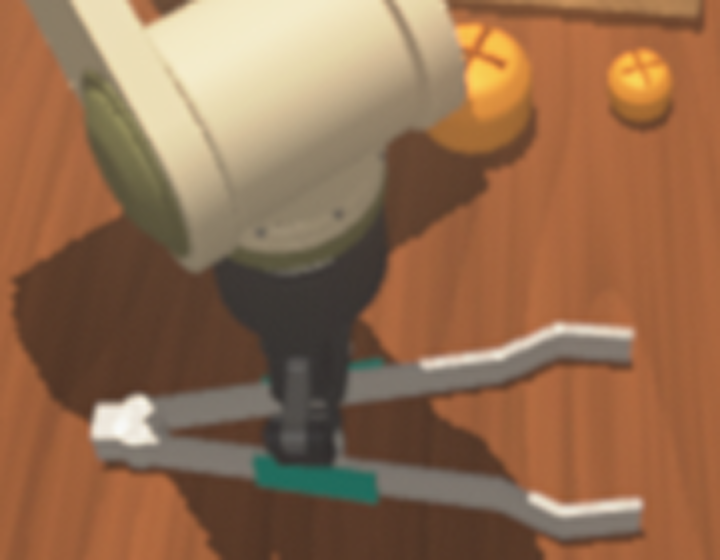

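```bash
cat >> h.py <<'E'
def proj(im,p):
    M=np.linalg.inv(np.array(im['cam_to_world']));f=im['color'].shape[0]/2/np.tan(np.radians(im['fov_y'])/2)
    q=M[:3,:3]@np.array(p)+M[:3,3];return np.array([q[0]/q[2]*f+im['cx'],q[1]/q[2]*f+im['cy']])
E
python3 - <<'E'
from h import *
im=cap('side')
for p in [(.4515,-.406,0),(.4515,-.406,.012),(.4515,-.406,.024),(.4515,-.412,.0),(.4515,-.412,.024),(.4515,-.42,0),(.4515,-.42,.012),(.4515,-.42,.024)]:
    print(p,((proj(im,p)-[140,280])*4).round(0))
P=pts(im)
for r in range(380,410,2): print(r,[tuple(P[r,c].round(3)) for c in (210,215,220)])
im=cap('top')
print(env.observe()['ft_force'])
E
```

```text
(0.4515, -0.406, 0) [325. 479.]
(0.4515, -0.406, 0.012) [323. 468.]
(0.4515, -0.406, 0.024) [321. 456.]
(0.4515, -0.412, 0.0) [324. 491.]
(0.4515, -0.412, 0.024) [320. 468.]
(0.4515, -0.42, 0) [322. 508.]
(0.4515, -0.42, 0.012) [321. 496.]
(0.4515, -0.42, 0.024) [319. 485.]
380 [(np.float64(0.439), np.float64(-0.415), np.float64(0.094)), (np.float64(0.454), np.float64(-0.436), np.float64(0.136)), (np.float64(0.457), np.float64(-0.416), np.float64(0.097))]
382 [(np.float64(0.439), np.float64(-0.416), np.float64(0.09)), (np.float64(0.455), np.float64(-0.44), np.float64(0.136)), (np.float64(0.456), np.float64(-0.412), np.float64(0.081))]
384 [(np.float64(0.444), np.float64(-0.437), np.float64(0.123)), (np.float64(0.454), np.float64(-0.441), np.float64(0.131)), (np.float64(0.461), np.float64(-0.436), np.float64(0.122))]
386 [(np.float64(0.446), np.float64(-0.445), np.float64(0.132)), (np.float64(0.455), np.float64(-0.447), np.float64(0.136)), (np.float64(0.463), np.float64(-0.444), np.float64(0.13))]
388 [(np.float64(0.447), np.float64(-0.449), np.float64(0.133)), (np.float64(0.455), np.
[... 1269 characters left out ...]
loat64(0.44), np.float64(-0.412), np.float64(0.005)), (np.float64(0.45), np.float64(-0.414), np.float64(0.007))]
404 [(np.float64(0.43), np.float64(-0.413), np.float64(-0.002)), (np.float64(0.44), np.float64(-0.414), np.float64(0.0)), (np.float64(0.45), np.float64(-0.414), np.float64(-0.001))]
406 [(np.float64(0.431), np.float64(-0.417), np.float64(-0.001)), (np.float64(0.441), np.float64(-0.418), np.float64(0.0)), (np.float64(0.45), np.float64(-0.417), np.float64(-0.001))]
408 [(np.float64(0.431), np.float64(-0.422), np.float64(0.0)), (np.float64(0.441), np.float64(-0.421), np.float64(-0.003)), (np.float64(0.45), np.float64(-0.421), np.float64(-0.002))]
[ 0.84307974 -0.46628203 -0.28100298]
```

```bash
python3 - <<'E'
from h import *
im=cap('top');P=pts(im)
print('tip expected px',proj(im,(.4515,-.37,.01)),proj(im,(.4515,-.40,.01)),proj(im,(.4515,-.386,.08)))
cv2.imwrite('pics/t4.png',cv2.resize(im['color'][195:315,405:525],None,fx=5,fy=5,interpolation=cv2.INTER_CUBIC))
for r in (256,260,264,268): print(r,[(c,)+tuple(float(v) for v in P[r,c].round(3)) for c in range(436,484,4)])
print(np.median(P[180:200,480:520].reshape(-1,3),0))
o=env.observe();print(o['position'],o['q'])
E
```

```text
tip expected px [440.45132328 260.55375738] [451.38039034 260.64448785] [457.50343574 260.89086824]
256 [(436, 0.464, -0.356, 0.015), (440, 0.463, -0.322, 0.13), (444, 0.464, -0.383, 0.003), (448, 0.464, -0.396, -0.002), (452, 0.464, -0.36, 0.109), (456, 0.464, -0.363, 0.125), (460, 0.463, -0.305, 0.277), (464, 0.463, -0.305, 0.296), (468, 0.463, -0.304, 0.315), (472, 0.463, -0.305, 0.33), (476, 0.463, -0.305, 0.346), (480, 0.463, -0.304, 0.363)]
260 [(436, 0.453, -0.358, 0.009), (440, 0.454, -0.321, 0.131), (444, 0.454, -0.329, 0.136), (448, 0.454, -0.338, 0.137), (452, 0.454, -0.346, 0.141), (456, 0.455, -0.294, 0.282), (460, 0.455, -0.293, 0.302), (464, 0.455, -0.294, 0.318), (468, 0.455, -0.295, 0.333), (472, 0.455, -0.294, 0.351), (476, 0.456, -0.295, 0.367), (480, 0.456, -0.297, 0.378)]
264 [(436, 0.442, -0.361, 0.001), (440, 0.444, -0.319, 0.136), (444, 0.444, -0.332, 0.126), (448, 0.443, -0.362, 0.079), (452, 0.444, -0.345, 0.143), (456, 0.447, -0.283, 0.308), (460, 0.447, -0.285, 0.32), (464, 0.448, -0.285, 0.338), (468, 0.448, -0.284, 0.356), (472, 0.448, -0.285, 0.371), (476, 0.448, -0.289, 0.378), (480, 0.448, -0.297, 0.376)]
268 [(436, 0.431, -0.36, 0.003), (440, 0.432, -0.362, 0.027), (444, 0.431, -0.382, 0.002), (448, 0.431, -0.393, 0.004), (452, 0.439, -0.273, 0.31), (456, 0.439, -0.275, 0.325), (460, 0.44, -0.275, 0.343), (464, 0.44, -0.276, 0.358), (468, 0.441, -0.275, 0.375), (472, 0.441, -0.279, 0.382), (476, 0.441, -0.288, 0.379), (480, 0.441, -0.295, 0.379)]
[ 0.65167664 -0.54577098  0.00114597]
[ 0.45148936 -0.38560811  0.01151178] [-5.19136403e+01  3.80481761e+01  8.22364292e+01 -6.46720192e-04
  5.97166592e+01 -1.42268540e+02]
```

View pics/t4.png

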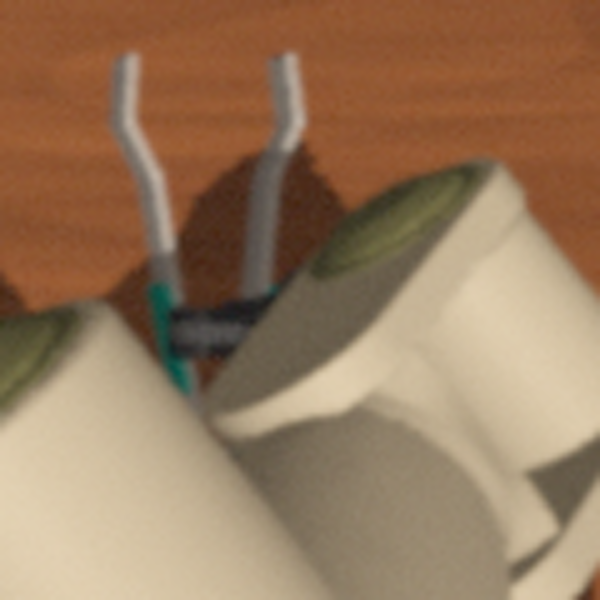

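```bash
python3 - <<'E'
from h import *
im=cap('side')
for nm,w,y0,x0,zt in [('s2 (208,353)',.0464,-.3841,.448,.1564),('s3 (214,402)',.0681,-.3857,.4476,.0116),('s4 (215,396)',.0408,-.3856,.4515,.0115)]:
    for dz in (-.014,-.007,0,.02,.04,.06,.08):
        print(nm,dz,proj(im,(x0,y0-w/2-.005,zt+dz)).round(1))
for z0 in (0.,.01,.02): print(z0,[round(float(v)) for v in proj(im,(.36,-.386,z0))])
E
```

```text
s2 (208,353) -0.014 [212.6 364.8]
s2 (208,353) -0.007 [212.2 362.6]
s2 (208,353) 0 [211.9 360.5]
s2 (208,353) 0.02 [210.8 354.2]
s2 (208,353) 0.04 [209.6 347.6]
s2 (208,353) 0.06 [208.5 340.8]
s2 (208,353) 0.08 [207.3 333.8]
s3 (214,402) -0.014 [218.4 410.1]
s3 (214,402) -0.007 [218.1 408.4]
s3 (214,402) 0 [217.8 406.7]
s3 (214,402) 0.02 [217.  401.8]
s3 (214,402) 0.04 [216.1 396.8]
s3 (214,402) 0.06 [215.1 391.6]
s3 (214,402) 0.08 [214.2 386.2]
s4 (215,396) -0.014 [221.2 402.9]
s4 (215,396) -0.007 [220.9 401.3]
s4 (215,396) 0 [220.6 399.6]
s4 (215,396) 0.02 [219.8 394.6]
s4 (215,396) 0.04 [218.9 389.5]
s4 (215,396) 0.06 [218.1 384.3]
s4 (215,396) 0.08 [217.2 378.8]
0.0 [176, 390]
0.01 [175, 388]
0.02 [175, 385]
```

>>> {"name": "play_rows", "arguments": {
  "commands": [
    {"grip":-0.6,"x":0,"y":0,"z":-0.005,"rx":0,"ry":0,"rz":0},
    {"grip":-0.6,"x":0,"y":0,"z":0,"rx":0,"ry":0,"rz":0},
    {"grip":-0.6,"x":0,"y":0,"z":0,"rx":0,"ry":0,"rz":0},
    {"grip":-0.6,"x":0,"y":0,"z":0.008,"rx":0,"ry":0,"rz":0}
  ],
  "squeeze": 40
}}

```text
time_s: 8.43
position: [0.4517, -0.3859, 0.0086]
tool_rot: [[-1.0, -0.006, 0.001], [-0.006, 1.0, -0.001], [-0.001, -0.001, -1.0]]
ft_force: [-0.1, -0.2, -0.5]
grip_width: 0.0685
```

>>> {"name": "play_rows", "arguments": {
  "commands": [
    {"grip":-0.6,"x":0,"y":0,"z":0.003,"rx":0,"ry":0,"rz":0}
  ]
}}

```text
time_s: 8.55
position: [0.4512, -0.3853, 0.0046]
tool_rot: [[-1.0, -0.006, -0.001], [-0.006, 1.0, 0.001], [0.001, 0.001, -1.0]]
ft_force: [0.3, -0.2, 0.2]
grip_width: 0.0682
```

```bash
python3 - <<'E'
from h import *
im=cap('side','s5full.png')
c=im['color']
cv2.imwrite('pics/s5.png',cv2.resize(c[340:415,170:270],None,fx=8,fy=8,interpolation=cv2.INTER_CUBIC))
P=pts(im)
m=P[...,2]
print(proj(im,(.4515,-.3856,.012)))
s=c[340:415,170:270].astype(int).sum(-1)
for r in range(390,408):
    print(r,[ (cc,int(c[r,cc].sum()),float(P[r,cc,1].round(3)),float(P[r,cc,2].round(3))) for cc in (208,212,216,220,224)])
print(env.observe()['ft_force'],env.observe()['position'])
E
```

```text
[221.82661813 386.66544364]
390 [(208, 171, -0.453, 0.133), (212, 272, -0.451, 0.131), (216, 207, -0.453, 0.134), (220, 159, -0.451, 0.13), (224, 164, -0.386, -0.001)]
391 [(208, 160, -0.454, 0.133), (212, 246, -0.453, 0.132), (216, 190, -0.453, 0.131), (220, 148, -0.45, 0.124), (224, 161, -0.427, 0.077)]
392 [(208, 152, -0.455, 0.131), (212, 235, -0.454, 0.13), (216, 185, -0.454, 0.13), (220, 146, -0.452, 0.124), (224, 162, -0.429, 0.078)]
393 [(208, 152, -0.455, 0.128), (212, 225, -0.453, 0.125), (216, 185, -0.454, 0.125), (220, 146, -0.452, 0.121), (224, 178, -0.428, 0.073)]
394 [(208, 148, -0.453, 0.121), (212, 214, -0.454, 0.122), (216, 186, -0.454, 0.123), (220, 149, -0.453, 0.12), (224, 230, -0.394, -0.001)]
395 [(208, 156, -0.453, 0.116), (212, 185, -0.454, 0.119), (216, 172, -0.453, 0.118), (220, 149, -0.455, 0.122), (224, 275, -0.419, 0.047)]
396 [(208, 158, -0.453, 0.113), (212, 156, -0.452, 0.111), (216, 151, -0.453, 0.112), (220, 148, -0.455, 0.117), (224, 291, -0.42, 0.045)]
397 [(208, 160, -0.453, 0.111), (212, 150, -0.453, 0.109), (216, 149, -0.453, 0.11), (220, 151, 
[... 816 characters left out ...]
, 0.084), (220, 153, -0.451, 0.084), (224, 265, -0.415, 0.005)]
404 [(208, 171, -0.452, 0.082), (212, 168, -0.453, 0.083), (216, 167, -0.452, 0.083), (220, 171, -0.451, 0.081), (224, 224, -0.416, 0.004)]
405 [(208, 177, -0.417, 0.001), (212, 179, -0.415, -0.002), (216, 174, -0.416, 0.001), (220, 190, -0.416, -0.0), (224, 191, -0.415, -0.002)]
406 [(208, 179, -0.418, -0.001), (212, 180, -0.418, -0.001), (216, 176, -0.418, -0.0), (220, 192, -0.417, -0.002), (224, 182, -0.417, -0.002)]
407 [(208, 179, -0.42, -0.0), (212, 181, -0.419, -0.002), (216, 178, -0.42, 0.001), (220, 194, -0.419, -0.002), (224, 184, -0.42, -0.0)]
[-1.2414761   0.32201557 -0.38138519] [ 0.45115696 -0.3852305   0.00444493]
```

View pics/s5.png

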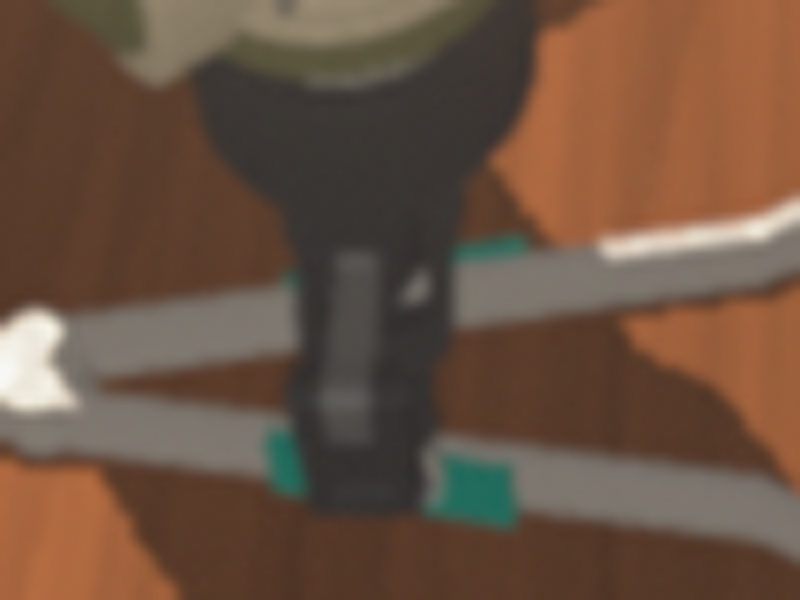

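>>> {"name": "play_rows", "arguments": {
  "commands": [
    {"grip":-0.6,"x":0,"y":0,"z":0.006,"rx":0,"ry":0,"rz":0},
    {"grip":-0.6,"x":0,"y":0,"z":0.004,"rx":0,"ry":0,"rz":0}
  ]
}}

```text
time_s: 8.85
position: [0.4514, -0.3855, -0.005]
tool_rot: [[-1.0, -0.006, -0.0], [-0.006, 1.0, 0.0], [0.0, 0.0, -1.0]]
ft_force: [-0.5, -0.2, -0.2]
grip_width: 0.0684
```

>>> {"name": "play_rows", "arguments": {
  "commands": [
    {"grip":-0.6,"x":0,"y":0,"z":0.004,"rx":0,"ry":0,"rz":0}
  ]
}}

```text
time_s: 8.98
position: [0.4515, -0.3856, -0.0088]
tool_rot: [[-1.0, -0.006, -0.0], [-0.006, 1.0, 0.0], [0.0, 0.0, -1.0]]
ft_force: [0.5, -0.0, 0.2]
grip_width: 0.0684
```

```bash
python3 - <<'E'
from h import *
im=cap('side')
c=im['color']
cv2.imwrite('pics/s6.png',cv2.resize(c[340:415,170:270],None,fx=8,fy=8,interpolation=cv2.INTER_CUBIC))
P=pts(im)
for r in range(396,412):
    print(r,[ (cc,float(P[r,cc,1].round(3)),float(P[r,cc,2].round(3))) for cc in (208,212,216,220,223,224)])
print(env.observe()['ft_force'],env.observe()['position'])
E
```

```text
396 [(208, -0.454, 0.116), (212, -0.454, 0.116), (216, -0.453, 0.113), (220, -0.455, 0.117), (223, -0.431, 0.067), (224, -0.429, 0.063)]
397 [(208, -0.454, 0.112), (212, -0.454, 0.112), (216, -0.453, 0.109), (220, -0.454, 0.112), (223, -0.434, 0.07), (224, -0.43, 0.062)]
398 [(208, -0.454, 0.108), (212, -0.453, 0.107), (216, -0.454, 0.109), (220, -0.454, 0.109), (223, -0.433, 0.063), (224, -0.429, 0.056)]
399 [(208, -0.454, 0.104), (212, -0.453, 0.103), (216, -0.454, 0.105), (220, -0.454, 0.105), (223, -0.434, 0.061), (224, -0.426, 0.046)]
400 [(208, -0.454, 0.101), (212, -0.452, 0.098), (216, -0.452, 0.097), (220, -0.454, 0.101), (223, -0.427, 0.043), (224, -0.425, 0.04)]
401 [(208, -0.453, 0.095), (212, -0.454, 0.098), (216, -0.453, 0.096), (220, -0.453, 0.095), (223, -0.44, 0.067), (224, -0.427, 0.039)]
402 [(208, -0.453, 0.092), (212, -0.453, 0.091), (216, -0.453, 0.092), (220, -0.797, 0.828), (223, -0.441, 0.066), (224, -0.427, 0.035)]
403 [(208, -0.453, 0.088), (212, -0.453, 0.087), (216, -0.453, 0.087), (220, -0.452, 0.086), (223, -0.445, 0.07), (224, -0.426, 0.028)]
404 [(208
[... 452 characters left out ...]
.451, 0.068), (220, -0.452, 0.071), (223, -0.421, 0.002), (224, -0.419, -0.002)]
408 [(208, -0.422, 0.0), (212, -0.452, 0.067), (216, -0.422, 0.001), (220, -0.421, -0.002), (223, -0.42, -0.004), (224, -0.421, -0.003)]
409 [(208, -0.422, -0.004), (212, -0.425, 0.002), (216, -0.424, 0.001), (220, -0.424, 0.0), (223, -0.424, 0.001), (224, -0.424, 0.0)]
410 [(208, -0.426, 0.0), (212, -0.426, 0.0), (216, -0.427, 0.003), (220, -0.427, 0.002), (223, -0.424, -0.003), (224, -0.426, 0.001)]
411 [(208, -0.427, -0.001), (212, -0.427, -0.001), (216, -0.428, 0.001), (220, -0.428, 0.001), (223, -0.427, -0.001), (224, -0.427, -0.0)]
[-0.59333311  0.2156581  -1.15953173] [ 0.45132064 -0.38540519 -0.00928934]
```

View pics/s6.png

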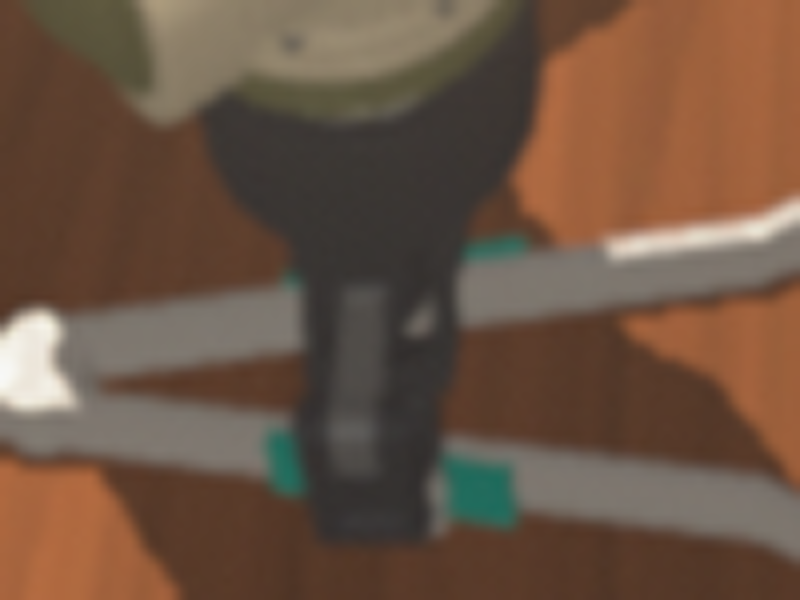

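>>> {"name": "play_rows", "arguments": {
  "commands": [
    {"grip":-0.6,"x":0,"y":0,"z":0.005,"rx":0,"ry":0,"rz":0},
    {"grip":-0.6,"x":0,"y":0,"z":0.003,"rx":0,"ry":0,"rz":0},
    {"grip":-0.6,"x":0,"y":0,"z":0,"rx":0,"ry":0,"rz":0}
  ]
}}

```text
time_s: 9.4
position: [0.4514, -0.3855, -0.0167]
tool_rot: [[-1.0, -0.006, -0.0], [-0.006, 1.0, 0.0], [0.0, 0.0, -1.0]]
ft_force: [1.4, -0.0, -1.1]
grip_width: 0.0684
```

```bash
python3 - <<'E'
from h import *
im=cap('side')
P=pts(im)
q=(abs(P[...,1]+.453)<.004)&(P[...,2]>.06)&(P[...,2]<.12)&(abs(P[...,0]-.45)<.05)
print(P[q].min(0),P[q].max(0),np.median(P[q],0))
for r in range(402,412): print(r,[(cc,float(P[r,cc,1].round(3)),float(P[r,cc,2].round(3))) for cc in (212,220,223,224,225)])
o=env.observe();print(o['ft_force'],o['position'])
E
```

```text
[ 0.4379388  -0.45524929  0.06014914] [ 0.46359871 -0.44911003  0.11450302] [ 0.45148098 -0.45291651  0.09613189]
402 [(212, -0.453, 0.092), (220, -0.453, 0.092), (223, -0.441, 0.065), (224, -0.426, 0.033), (225, -0.421, 0.022)]
403 [(212, -0.454, 0.089), (220, -0.453, 0.089), (223, -0.443, 0.065), (224, -0.427, 0.031), (225, -0.423, 0.023)]
404 [(212, -0.453, 0.085), (220, -0.453, 0.083), (223, -0.444, 0.063), (224, -0.426, 0.026), (225, -0.424, 0.021)]
405 [(212, -0.453, 0.081), (220, -0.453, 0.08), (223, -0.444, 0.06), (224, -0.443, 0.058), (225, -0.424, 0.018)]
406 [(212, -0.447, 0.064), (220, -0.452, 0.074), (223, -0.447, 0.063), (224, -0.446, 0.06), (225, -0.426, 0.017)]
407 [(212, -0.449, 0.065), (220, -0.452, 0.071), (223, -0.448, 0.061), (224, -0.426, 0.012), (225, -0.427, 0.015)]
408 [(212, -0.452, 0.066), (220, -0.453, 0.068), (223, -0.448, 0.058), (224, -0.427, 0.011), (225, -0.421, -0.001)]
409 [(212, -0.451, 0.061), (220, -0.451, 0.059), (223, -0.45, 0.058), (224, -0.424, 0.0), (225, -0.423, -0.002)]
410 [(212, -0.426, 0.001), (220, -0.426, 0.0), (223, -0.425, -0.002), (224, -0.425, -0.001), (225, -0.426, -0.0)]
411 [(212, -0.427, -0.0), (220, -0.427, -0.002), (223, -0.428, 0.0), (224, -0.427, -0.001), (225, -0.428, -0.0)]
[-0.49177444  0.00144307  0.19217812] [ 0.45148709 -0.38560392 -0.01652243]
```

>>> {"name": "play_rows", "arguments": {
  "commands": [
    {"grip":-0.3,"x":0,"y":0,"z":0,"rx":0,"ry":0,"rz":0},
    {"grip":-0.15,"x":0,"y":0,"z":0,"rx":0,"ry":0,"rz":0},
    {"grip":-0.05,"x":0,"y":0,"z":0,"rx":0,"ry":0,"rz":0},
    {"grip":-0.05,"x":0,"y":0,"z":0,"rx":0,"ry":0,"rz":0}
  ]
}}

```text
time_s: 9.95
position: [0.4526, -0.3867, -0.0148]
tool_rot: [[-1.0, -0.006, 0.003], [-0.006, 1.0, -0.003], [-0.003, -0.003, -1.0]]
ft_force: [1.4, 0.4, 10.1]
grip_width: 0.045
```

```bash
python3 - <<'E'
from h import *
im=cap('side')
c=im['color']
cv2.imwrite('pics/s7.png',cv2.resize(c[320:415,140:310],None,fx=4.7,fy=4.7,interpolation=cv2.INTER_CUBIC))
P=pts(im)
for r in range(396,412): print(r,[(cc,float(P[r,cc,1].round(3)),float(P[r,cc,2].round(3))) for cc in (212,220,223,224,225)])
E
```

```text
396 [(212, -0.45, 0.108), (220, -0.45, 0.108), (223, -0.438, 0.082), (224, -0.423, 0.051), (225, -0.423, 0.05)]
397 [(212, -0.452, 0.107), (220, -0.451, 0.106), (223, -0.439, 0.081), (224, -0.433, 0.067), (225, -0.417, 0.035)]
398 [(212, -0.452, 0.105), (220, -0.453, 0.106), (223, -0.44, 0.08), (224, -0.432, 0.063), (225, -0.416, 0.028)]
399 [(212, -0.454, 0.105), (220, -0.454, 0.105), (223, -0.441, 0.077), (224, -0.434, 0.063), (225, -0.416, 0.024)]
400 [(212, -0.454, 0.1), (220, -0.453, 0.098), (223, -0.444, 0.08), (224, -0.435, 0.06), (225, -0.434, 0.059)]
401 [(212, -0.451, 0.092), (220, -0.451, 0.091), (223, -0.444, 0.075), (224, -0.436, 0.059), (225, -0.434, 0.055)]
402 [(212, -0.449, 0.082), (220, -0.448, 0.08), (223, -0.445, 0.075), (224, -0.437, 0.058), (225, -0.436, 0.054)]
403 [(212, -0.446, 0.073), (220, -0.44, 0.06), (223, -0.445, 0.069), (224, -0.44, 0.059), (225, -0.417, 0.009)]
404 [(212, -0.444, 0.064), (220, -0.441, 0.058), (223, -0.442, 0.061), (224, -0.44, 0.056), (225, -0.414, 0.0)]
405 [(212, -0.416, 0.0), (220, -0.416, -0.001), (223, -0.416, 0.0), (224, -0.416, 0.001), (225, -0.415, -0.002)]
406 [(212, -0.418, -0.0), (220, -0.417, -0.002), (223, -0.417, -0.002), (224, -0.417, -0.003), (225, -0.419, 0.001)]
407 [(212, -0.42, 0.001), (220, -0.42, -0.001), (223, -0.42, 0.001), (224, -0.419, -0.002), (225, -0.42, -0.001)]
408 [(212, -0.421, -0.002), (220, -0.423, 0.002), (223, -0.42, -0.003), (224, -0.421, -0.002), (225, -0.421, -0.001)]
409 [(212, -0.423, -0.002), (220, -0.424, -0.001), (223, -0.425, 0.003), (224, -0.424, -0.0), (225, -0.425, 0.002)]
410 [(212, -0.426, 0.0), (220, -0.426, 0.001), (223, -0.426, 0.001), (224, -0.426, 0.0), (225, -0.425, -0.002)]
411 [(212, -0.426, -0.003), (220, -0.426, -0.003), (223, -0.427, -0.001), (224, -0.427, -0.001), (225, -0.427, -0.002)]
```

View pics/s7.png

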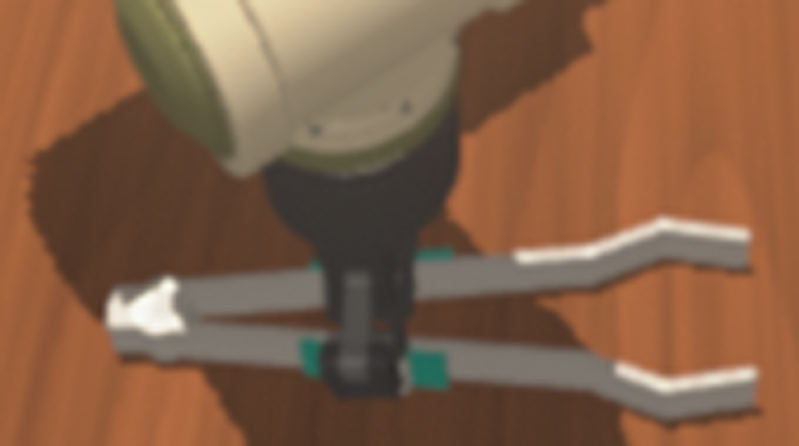

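>>> {"name": "play_rows", "arguments": {
  "commands": [
    {"grip":-0.05,"x":0,"y":0,"z":-0.005,"rx":0,"ry":0,"rz":0},
    {"grip":-0.05,"x":0,"y":0,"z":-0.015,"rx":0,"ry":0,"rz":0},
    {"grip":-0.05,"x":0,"y":0,"z":-0.025,"rx":0,"ry":0,"rz":0},
    {"grip":-0.05,"x":0,"y":0,"z":-0.035,"rx":0,"ry":0,"rz":0},
    {"grip":-0.05,"x":0,"y":0,"z":-0.035,"rx":0,"ry":0,"rz":0},
    {"grip":-0.05,"x":0,"y":0,"z":-0.025,"rx":0,"ry":0,"rz":0},
    {"grip":-0.05,"x":0,"y":0,"z":-0.01,"rx":0,"ry":0,"rz":0},
    {"grip":0.0,"x":0,"y":0,"z":0,"rx":0,"ry":0,"rz":0}
  ]
}}

```text
time_s: 11.0
position: [0.4514, -0.3855, 0.1338]
tool_rot: [[-1.0, -0.006, 0.0], [-0.006, 1.0, -0.0], [-0.0, -0.0, -1.0]]
ft_force: [0.2, 0.0, -2.2]
grip_width: 0.0429
```

```bash
python3 - <<'E'
from h import *
plan([(.4704,.0253,.135,174,9)])
im=cap('side','s8.png')
E
```

```text
t 11.0 [ 0.4514 -0.3855  0.1338] -179.64 w 0.0429 tilt [ 2.e-04 -3.e-04 -1.e+00]
{'x': -0.0024, 'y': 0.0456, 'z': -0.0001, 'rz': 0.0123}
{'x': -0.0018, 'y': 0.0457, 'z': -0.0001, 'rz': 0.0123}
{'x': -0.0013, 'y': 0.0457, 'z': -0.0001, 'rz': 0.0123}
{'x': -0.0007, 'y': 0.0457, 'z': -0.0001, 'rz': 0.0123}
{'x': -0.0001, 'y': 0.0457, 'z': -0.0001, 'rz': 0.0123}
{'x': 0.0004, 'y': 0.0457, 'z': -0.0001, 'rz': 0.0123}
{'x': 0.001, 'y': 0.0457, 'z': -0.0001, 'rz': 0.0123}
{'x': 0.0016, 'y': 0.0457, 'z': -0.0001, 'rz': 0.0123}
{'x': 0.0021, 'y': 0.0456, 'z': -0.0001, 'rz': 0.0123}
```

View pics/s8.png

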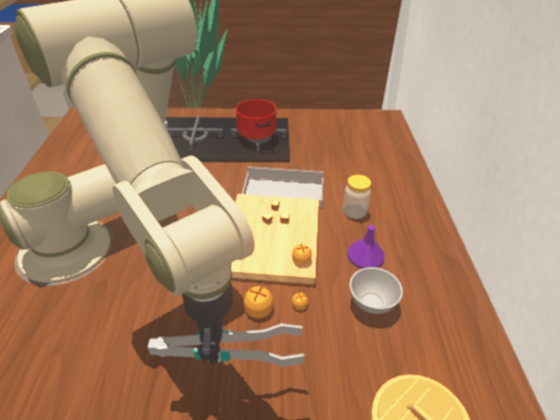

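>>> {"name": "play_rows", "arguments": {
  "commands": [
    {"grip":0.05,"x":-0.0024,"y":0.03,"z":0,"rx":0,"ry":0,"rz":0.0123},
    {"grip":0.1,"x":-0.0018,"y":0.0457,"z":0,"rx":0,"ry":0,"rz":0.0123},
    {"grip":0.2,"x":-0.0013,"y":0.0457,"z":0,"rx":0,"ry":0,"rz":0.0123},
    {"grip":0.3,"x":-0.0007,"y":0.0457,"z":0,"rx":0,"ry":0,"rz":0.0123},
    {"grip":0.4,"x":0,"y":0.0457,"z":0,"rx":0,"ry":0,"rz":0.0123},
    {"grip":0.5,"x":0.0004,"y":0.0457,"z":0,"rx":0,"ry":0,"rz":0.0123},
    {"grip":0.5,"x":0.001,"y":0.0457,"z":0,"rx":0,"ry":0,"rz":0.0123},
    {"grip":0.5,"x":0.0016,"y":0.0457,"z":0,"rx":0,"ry":0,"rz":0.0123},
    {"grip":0.5,"x":0.002,"y":0.0457,"z":0,"rx":0,"ry":0,"rz":0.0123},
    {"grip":0.5,"x":0,"y":0.0155,"z":0,"rx":0,"ry":0,"rz":0},
    {"grip":0.5,"x":0,"y":0,"z":0,"rx":0,"ry":0,"rz":0}
  ]
}}

```text
time_s: 12.42
position: [0.4719, 0.0255, 0.1329]
tool_rot: [[-0.995, 0.103, -0.001], [0.103, 0.995, -0.0], [0.001, -0.0, -1.0]]
ft_force: [0.3, -0.5, -1.0]
grip_width: 0.0224
```

```bash
cat >> h.py <<'E'
def tongs(im,zlo=.06,zhi=.3,box=(.3,.75,-.2,.35)):
    P=pts(im);c=cv2.cvtColor(im['color'],cv2.COLOR_BGR2HSV)
    m=(P[...,2]>zlo)&(P[...,2]<zhi)&(P[...,0]>box[0])&(P[...,0]<box[1])&(P[...,1]>box[2])&(P[...,1]<box[3])
    return P,m
E
python3 - <<'E'
from h import *
plan([(.4704,.0253,.135,174,9)])
im=cap('side');P=pts(im)
cv2.imwrite('pics/s9.png',cv2.resize(im['color'][120:320,150:400],None,fx=3,fy=3,interpolation=cv2.INTER_CUBIC))
im=cap('top');P=pts(im)
cv2.imwrite('pics/t9.png',cv2.resize(im['color'][120:320,180:430],None,fx=3,fy=3,interpolation=cv2.INTER_CUBIC))
z=P[...,2];m=(z>.1)&(z<.25)&(P[...,0]>.54)&(P[...,0]<.72)&(P[...,1]>-.15)&(P[...,1]<.15)
for lo in np.arange(.54,.66,.02):
    q=m&(P[...,0]>=lo)&(P[...,0]<lo+.02)
    if q.sum(): print(lo.round(3),q.sum(),np.median(P[q],0).round(4),np.percentile(P[q][:,1],[5,95]).round(4),np.percentile(z[q],[10,90]).round(4))
if m.any(): print('tip x',P[m][:,0].max())
E
```

```text
t 12.43 [0.4719 0.0255 0.1329] 174.11 w 0.0224 tilt [-0.0012 -0.     -1.    ]
{'x': 0.0002, 'y': -0.0, 'z': -0.0002}
{'x': 0.0002, 'y': -0.0, 'z': -0.0002}
{'x': 0.0002, 'y': -0.0, 'z': -0.0002}
{'x': 0.0002, 'y': -0.0, 'z': -0.0002}
{'x': 0.0002, 'y': -0.0, 'z': -0.0002}
{'x': 0.0002, 'y': -0.0, 'z': -0.0002}
{'x': 0.0002, 'y': -0.0, 'z': -0.0002}
{'x': 0.0002, 'y': -0.0, 'z': -0.0002}
{'x': 0.0002, 'y': -0.0, 'z': -0.0002}
0.54 34 [0.5495 0.0185 0.169 ] [0.0118 0.0222] [0.1623 0.1719]
0.56 38 [0.5698 0.0198 0.1695] [0.0031 0.0246] [0.1646 0.1728]
0.58 36 [0.5904 0.0121 0.1702] [0.0009 0.0262] [0.157 0.172]
0.6 36 [0.6107 0.0068 0.1696] [0.0032 0.0198] [0.1598 0.1722]
0.62 4 [0.6209 0.0091 0.1699] [0.0061 0.0124] [0.1653 0.1721]
tip x 0.6230936922078902
```

View pics/s9.png

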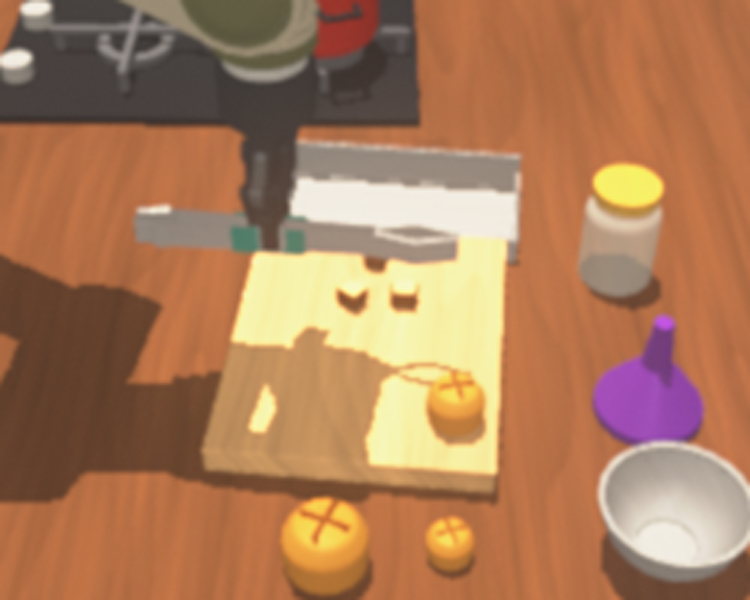

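View pics/t9.png

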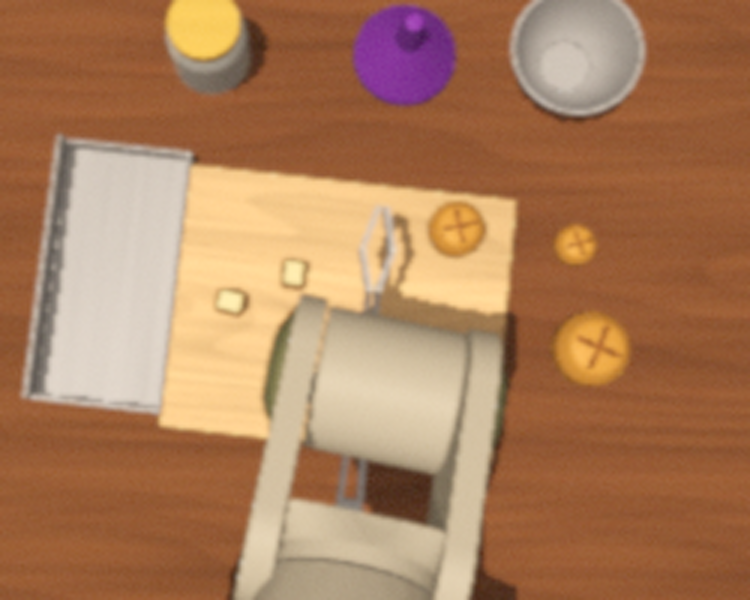

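>>> {"name": "play_rows", "arguments": {
  "commands": [
    {"grip":0.5,"x":0,"y":0,"z":0.03,"rx":0,"ry":0,"rz":0},
    {"grip":0.5,"x":0,"y":0,"z":0.03,"rx":0,"ry":0,"rz":0},
    {"grip":0.5,"x":0,"y":0,"z":0.025,"rx":0,"ry":0,"rz":0},
    {"grip":0.5,"x":0,"y":0,"z":0.015,"rx":0,"ry":0,"rz":0},
    {"grip":0.5,"x":0,"y":0,"z":0.009,"rx":0,"ry":0,"rz":0},
    {"grip":0.5,"x":0,"y":0,"z":0,"rx":0,"ry":0,"rz":0}
  ]
}}

```text
time_s: 13.28
position: [0.472, 0.0245, 0.0242]
tool_rot: [[-0.994, 0.105, -0.001], [0.105, 0.994, 0.0], [0.001, 0.0, -1.0]]
ft_force: [0.3, -0.8, -0.4]
grip_width: 0.0217
```

```bash
python3 - <<'E'
from h import *
plan([(.4916,.2242,.023,174,16)])
im=cap('side');P=pts(im)
cv2.imwrite('pics/s10.png',cv2.resize(im['color'][150:320,190:390],None,fx=3.7,fy=3.5,interpolation=cv2.INTER_CUBIC))
im=cap('top');P=pts(im);z=P[...,2];m=(z>.042)&(z<.1)&(P[...,0]>.56)&(P[...,0]<.72)&(P[...,1]>-.035)&(P[...,1]<.06)
for lo in np.arange(.56,.66,.02):
    q=m&(P[...,0]>=lo)&(P[...,0]<lo+.02)
    if q.sum(): print(lo.round(3),q.sum(),np.median(P[q],0).round(4),np.percentile(P[q][:,1],[5,95]).round(4),np.percentile(z[q],[10,90]).round(4))
print(env.observe()['ft_force'])
E
```

```text
t 13.28 [0.472  0.0245 0.0242] 173.95 w 0.0217 tilt [-8.e-04  1.e-04 -1.e+00]
{'x': 0.0001, 'y': 0.0125, 'z': 0.0001}
{'x': 0.0001, 'y': 0.0125, 'z': 0.0001}
{'x': 0.0001, 'y': 0.0125, 'z': 0.0001}
{'x': 0.0001, 'y': 0.0125, 'z': 0.0001}
{'x': 0.0001, 'y': 0.0125, 'z': 0.0001}
{'x': 0.0001, 'y': 0.0125, 'z': 0.0001}
{'x': 0.0001, 'y': 0.0125, 'z': 0.0001}
{'x': 0.0001, 'y': 0.0125, 'z': 0.0001}
{'x': 0.0001, 'y': 0.0125, 'z': 0.0001}
{'x': 0.0001, 'y': 0.0125, 'z': 0.0001}
{'x': 0.0001, 'y': 0.0125, 'z': 0.0001}
{'x': 0.0001, 'y': 0.0125, 'z': 0.0001}
{'x': 0.0001, 'y': 0.0125, 'z': 0.0001}
{'x': 0.0001, 'y': 0.0125, 'z': 0.0001}
{'x': 0.0001, 'y': 0.0125, 'z': 0.0001}
{'x': 0.0001, 'y': 0.0125, 'z': 0.0001}
0.56 29 [0.5699 0.019  0.0614] [0.004  0.0242] [0.0561 0.0642]
0.58 26 [0.5899 0.0032 0.0615] [0.0003 0.0258] [0.0569 0.0642]
0.6 30 [0.6101 0.0059 0.062 ] [0.003  0.0191] [0.0498 0.0644]
0.62 4 [0.6221 0.0093 0.0626] [0.006  0.0135] [0.0515 0.0656]
[-0.87229257 -0.07472199 -1.01592986]
```

View pics/s10.png

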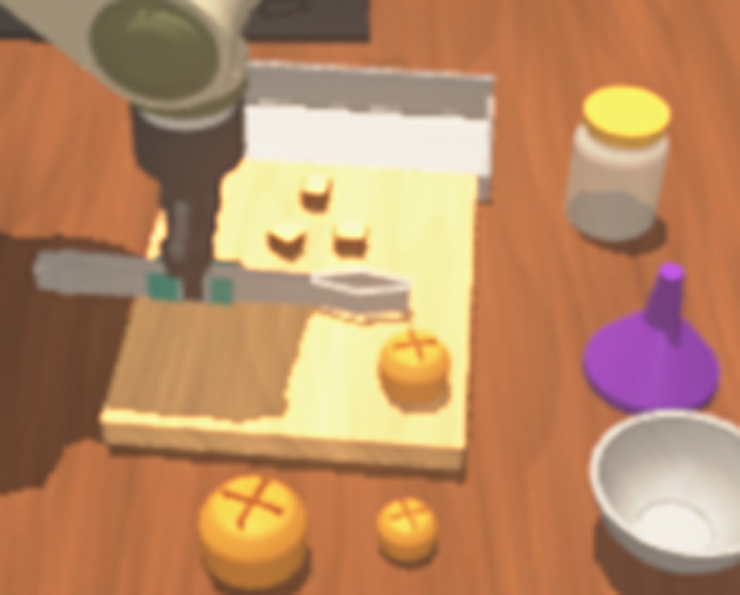

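>>> {"name": "play_rows", "arguments": {
  "commands": [
    {"grip":0.5,"x":0,"y":0.008,"z":0.002,"rx":0,"ry":0,"rz":0},
    {"grip":0.5,"x":0,"y":0.012,"z":0,"rx":0,"ry":0,"rz":0},
    {"grip":0.5,"x":0,"y":0.012,"z":0,"rx":0,"ry":0,"rz":0},
    {"grip":0.5,"x":0,"y":0.012,"z":0,"rx":0,"ry":0,"rz":0},
    {"grip":0.5,"x":0,"y":0.012,"z":0,"rx":0,"ry":0,"rz":0},
    {"grip":0.5,"x":0,"y":0.012,"z":0,"rx":0,"ry":0,"rz":0},
    {"grip":0.5,"x":0,"y":0.012,"z":0,"rx":0,"ry":0,"rz":0},
    {"grip":0.5,"x":0,"y":0.012,"z":0,"rx":0,"ry":0,"rz":0},
    {"grip":0.5,"x":0,"y":0.012,"z":0,"rx":0,"ry":0,"rz":0}
  ]
}}

```text
time_s: 14.5
position: [0.483, 0.1294, 0.0225]
tool_rot: [[-0.995, 0.104, 0.0], [0.104, 0.995, -0.0], [-0.0, -0.0, -1.0]]
ft_force: [-0.3, -0.3, -0.5]
grip_width: 0.0217
```

```bash
python3 - <<'E'
from h import *
plan([(.4916,.2242,.022,174,8)])
im=cap('side');P=pts(im)
cv2.imwrite('pics/s11.png',cv2.resize(im['color'][130:300,190:390],None,fx=3.7,fy=3.5,interpolation=cv2.INTER_CUBIC))
E
```

```text
t 14.5 [0.483  0.1294 0.0225] 174.01 w 0.0217 tilt [ 0. -0. -1.]
{'x': 0.0002, 'y': 0.0119, 'z': 0.0001}
{'x': 0.0002, 'y': 0.0119, 'z': 0.0001}
{'x': 0.0002, 'y': 0.0119, 'z': 0.0001}
{'x': 0.0002, 'y': 0.0119, 'z': 0.0001}
{'x': 0.0002, 'y': 0.0119, 'z': 0.0001}
{'x': 0.0002, 'y': 0.0119, 'z': 0.0001}
{'x': 0.0002, 'y': 0.0119, 'z': 0.0001}
{'x': 0.0002, 'y': 0.0119, 'z': 0.0001}
```

View pics/s11.png

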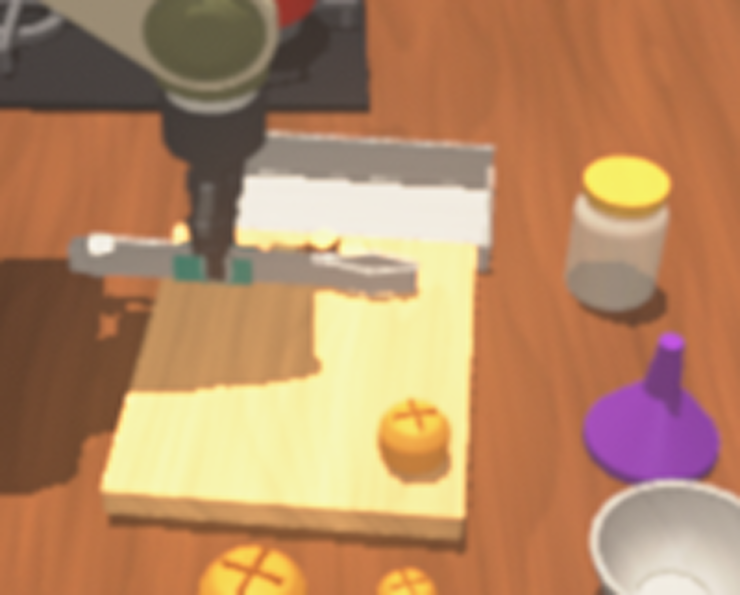

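>>> {"name": "play_rows", "arguments": {
  "commands": [
    {"grip":0.5,"x":0,"y":0.012,"z":0,"rx":0,"ry":0,"rz":0},
    {"grip":0.5,"x":0,"y":0.012,"z":0,"rx":0,"ry":0,"rz":0},
    {"grip":0.5,"x":0,"y":0.012,"z":0,"rx":0,"ry":0,"rz":0},
    {"grip":0.5,"x":0,"y":0.012,"z":0,"rx":0,"ry":0,"rz":0},
    {"grip":0.5,"x":0,"y":0.012,"z":0,"rx":0,"ry":0,"rz":0},
    {"grip":0.5,"x":0,"y":0.012,"z":0,"rx":0,"ry":0,"rz":0},
    {"grip":0.5,"x":0,"y":0.012,"z":0,"rx":0,"ry":0,"rz":0},
    {"grip":0.5,"x":0,"y":0.01,"z":0,"rx":0,"ry":0,"rz":0},
    {"grip":0.5,"x":0,"y":0.008,"z":0,"rx":0,"ry":0,"rz":0},
    {"grip":0.5,"x":0,"y":0,"z":0,"rx":0,"ry":0,"rz":0}
  ]
}}

```text
time_s: 15.8
position: [0.4937, 0.2305, 0.0225]
tool_rot: [[-0.995, 0.104, 0.0], [0.104, 0.995, 0.0], [-0.0, 0.0, -1.0]]
ft_force: [0.8, -1.0, -1.1]
grip_width: 0.0222
```

```bash
python3 - <<'E'
from h import *
plan([(.4916,.2242,.022,174,1)])
im=cap('side');P=pts(im)
cv2.imwrite('pics/s12.png',cv2.resize(im['color'][130:300,190:390],None,fx=3.7,fy=3.5,interpolation=cv2.INTER_CUBIC))
im=cap('top')
cv2.imwrite('pics/t12.png',cv2.resize(im['color'][130:300,160:360],None,fx=3.7,fy=3.5,interpolation=cv2.INTER_CUBIC))
E
```

```text
t 15.8 [0.4937 0.2305 0.0225] 174.05 w 0.0222 tilt [ 3.e-04  1.e-04 -1.e+00]
{'x': 0.0014, 'y': -0.0065, 'z': 0.0005, 'rz': 0.0009}
```

View pics/s12.png

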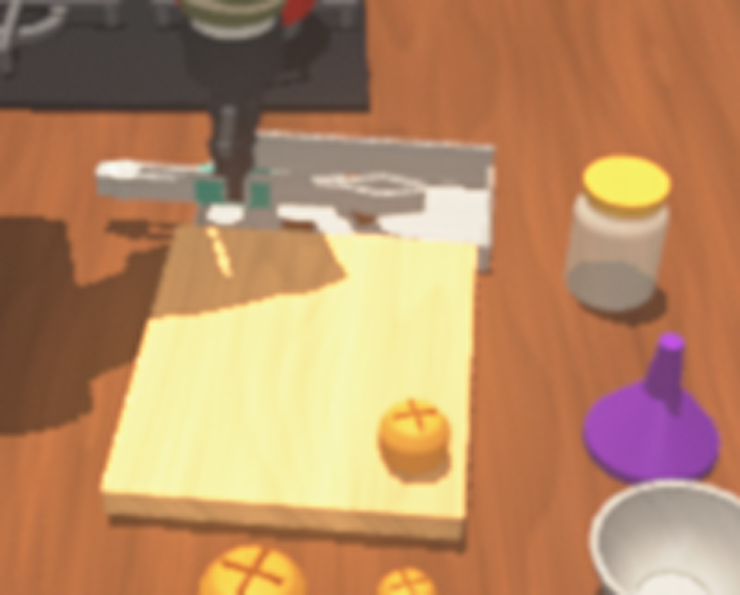

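View pics/t12.png

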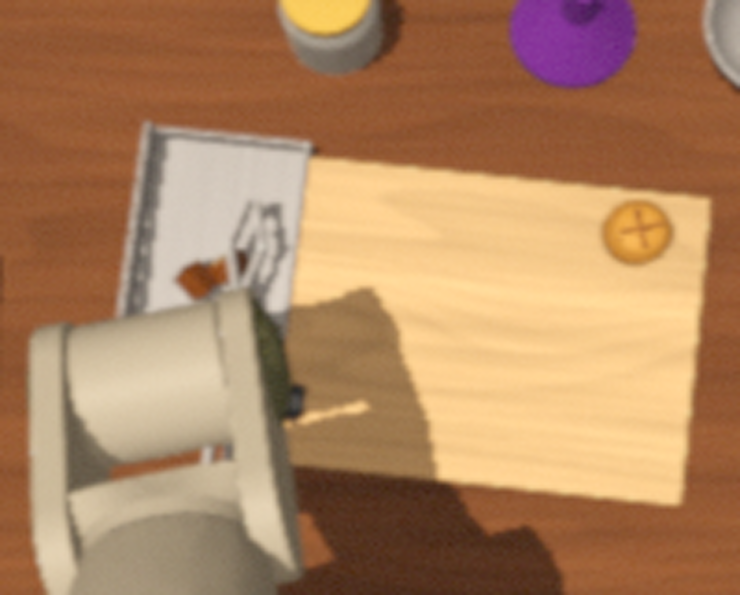

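>>> {"name": "play_rows", "arguments": {
  "commands": [
    {"grip":0.5,"x":0,"y":0,"z":-0.02,"rx":0,"ry":0,"rz":0},
    {"grip":0.5,"x":0,"y":0,"z":-0.03,"rx":0,"ry":0,"rz":0},
    {"grip":0.5,"x":0,"y":0,"z":-0.03,"rx":0,"ry":0,"rz":0},
    {"grip":0.5,"x":0,"y":0,"z":-0.03,"rx":0,"ry":0,"rz":0},
    {"grip":0.5,"x":0,"y":-0.03,"z":-0.01,"rx":0,"ry":0,"rz":0},
    {"grip":0.5,"x":0,"y":-0.045,"z":0,"rx":0,"ry":0,"rz":0},
    {"grip":0.4,"x":0,"y":-0.045,"z":0,"rx":0,"ry":0,"rz":0},
    {"grip":0.3,"x":0,"y":-0.045,"z":0,"rx":0,"ry":0,"rz":0},
    {"grip":0.2,"x":0,"y":-0.045,"z":0,"rx":0,"ry":0,"rz":0},
    {"grip":0.1,"x":0,"y":-0.03,"z":0,"rx":0,"ry":0,"rz":0},
    {"grip":0.0,"x":0,"y":0,"z":0,"rx":0,"ry":0,"rz":0},
    {"grip":-0.08,"x":0,"y":0,"z":0,"rx":0,"ry":0,"rz":0}
  ]
}}

```text
time_s: 17.4
position: [0.4684, -0.0083, 0.1425]
tool_rot: [[-0.995, 0.105, -0.0], [0.105, 0.995, 0.0], [0.0, 0.0, -1.0]]
ft_force: [0.0, 0.5, -1.1]
grip_width: 0.0466
```

```bash
python3 - <<'E'
from h import *
plan([(.5046,-.0533,.14,174,3)])
im=cap('side');P=pts(im)
cv2.imwrite('pics/s13.png',cv2.resize(im['color'][130:300,190:390],None,fx=3.7,fy=3.5,interpolation=cv2.INTER_CUBIC))
im=cap('top')
cv2.imwrite('pics/t13.png',cv2.resize(im['color'][130:300,160:360],None,fx=3.7,fy=3.5,interpolation=cv2.INTER_CUBIC))
E
```

```text
t 17.4 [ 0.4684 -0.0083  0.1425] 174.0 w 0.0466 tilt [-3.e-04  4.e-04 -1.e+00]
{'x': -0.0136, 'y': -0.0137, 'z': 0.0008}
{'x': -0.0136, 'y': -0.0137, 'z': 0.0008}
{'x': -0.0136, 'y': -0.0137, 'z': 0.0008}
```

View pics/s13.png

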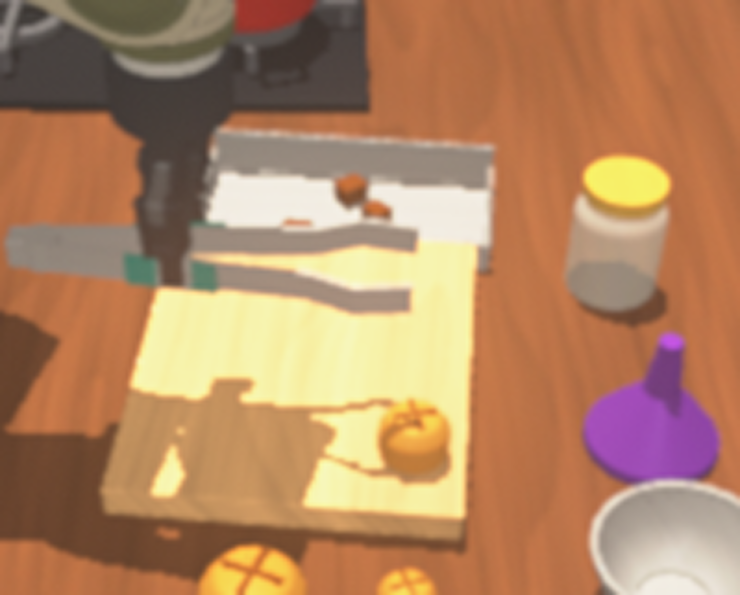

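View pics/t13.png

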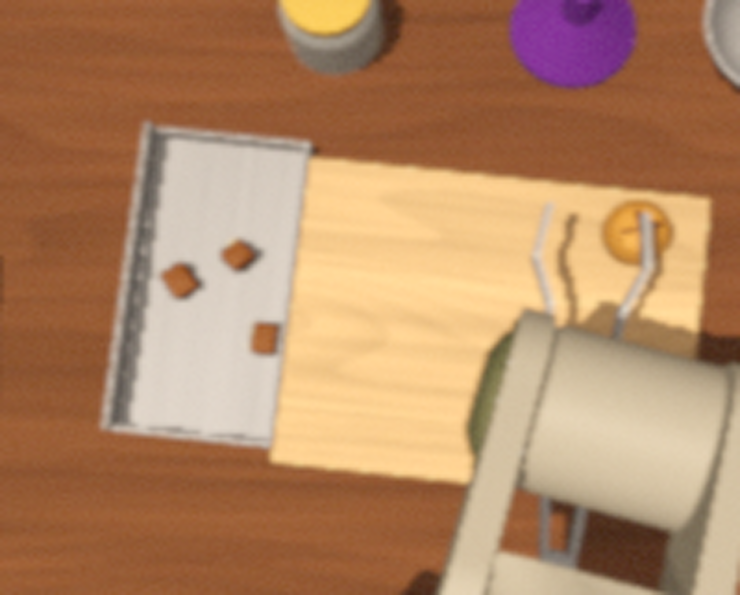

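>>> {"name": "play_rows", "arguments": {
  "commands": [
    {"grip":-0.1,"x":-0.0136,"y":-0.0137,"z":0,"rx":0,"ry":0,"rz":0},
    {"grip":-0.1,"x":-0.0136,"y":-0.0137,"z":0,"rx":0,"ry":0,"rz":0},
    {"grip":-0.1,"x":-0.0136,"y":-0.0137,"z":0,"rx":0,"ry":0,"rz":0},
    {"grip":-0.1,"x":0,"y":0,"z":0,"rx":0,"ry":0,"rz":0}
  ]
}}

```text
time_s: 18.0
position: [0.5058, -0.0552, 0.1422]
tool_rot: [[-0.994, 0.106, -0.0], [0.106, 0.994, -0.0], [0.0, -0.0, -1.0]]
ft_force: [-0.5, 1.8, -1.4]
grip_width: 0.047
```

```bash
python3 - <<'E'
from h import *
plan([(.5046,-.0533,.14,174,1)])
im=cap('side');P=pts(im)
cv2.imwrite('pics/s14.png',cv2.resize(im['color'][130:300,190:390],None,fx=3.7,fy=3.5,interpolation=cv2.INTER_CUBIC))
im=cap('top');P=pts(im);z=P[...,2]
cv2.imwrite('pics/t14.png',cv2.resize(im['color'][150:260,270:400],None,fx=5,fy=5,interpolation=cv2.INTER_CUBIC))
m=(z>.12)&(z<.22)&(P[...,0]>.57)&(P[...,0]<.75)&(P[...,1]>-.2)&(P[...,1]<.08)
a=np.radians(-6);ux=np.array([np.cos(a),np.sin(a)]);uy=np.array([-np.sin(a),np.cos(a)])
o=np.array(env.observe()['position'])[:2]
L=(P[...,:2]-o)@ux;T=(P[...,:2]-o)@uy
for lo in np.arange(.08,.17,.01):
    for s in (1,-1):
        q=m&(L>=lo)&(L<lo+.01)&(s*T>0)
        if q.sum(): print(lo.round(3),s,q.sum(),'T',np.percentile(T[q],[10,50,90]).round(4),'z',np.percentile(z[q],[10,50,90]).round(4))
print('tip L',L[m].max())
q=(z>.045)&(z<.1)&(abs(P[...,0]-.62)<.05)&(abs(P[...,1]+.065)<.05)
print('roll L,T',np.percentile(L[q],[2,50,98]).round(4),np.percentile(T[q],[2,50,98]).round(4))
E
```

```text
t 18.0 [ 0.5058 -0.0552  0.1422] 173.92 w 0.047 tilt [-1.e-04 -0.e+00 -1.e+00]
{'x': 0.0013, 'y': 0.0017, 'z': 0.0022, 'rz': -0.0013}
0.08 1 2 T [0.0272 0.0273 0.0273] z [0.1638 0.1718 0.1798]
0.08 -1 7 T [-0.027  -0.025  -0.0235] z [0.1786 0.1822 0.1835]
0.09 1 16 T [0.0267 0.0287 0.0311] z [0.1666 0.1821 0.1848]
0.09 -1 14 T [-0.0312 -0.0287 -0.0264] z [0.1645 0.1816 0.1831]
0.1 1 14 T [0.0313 0.0333 0.0351] z [0.1687 0.1824 0.1851]
0.1 -1 12 T [-0.0349 -0.0329 -0.0305] z [0.1702 0.1837 0.1856]
0.11 1 13 T [0.0348 0.0367 0.0378] z [0.1636 0.1824 0.1853]
0.11 -1 13 T [-0.0383 -0.0354 -0.0343] z [0.1641 0.1826 0.1852]
0.12 1 10 T [0.0337 0.0358 0.0369] z [0.1688 0.1825 0.1867]
0.12 -1 16 T [-0.0376 -0.0349 -0.0335] z [0.1642 0.1815 0.1848]
0.13 1 9 T [0.0323 0.0346 0.0355] z [0.1761 0.1848 0.1862]
0.13 -1 15 T [-0.0367 -0.0334 -0.0322] z [0.1672 0.1807 0.1841]
0.14 1 9 T [0.0309 0.0331 0.0342] z [0.1754 0.184  0.1851]
0.14 -1 15 T [-0.0335 -0.0316 -0.0307] z [0.1693 0.1816 0.1851]
0.15 1 1 T [0.033 0.033 0.033] z [0.1764 0.1764 0.1764]
tip L 0.15108161192910205
roll L,T [0.1032 0.1231 0.14  ] [-0.0207  0.0021  0.0247]
```

View pics/s14.png

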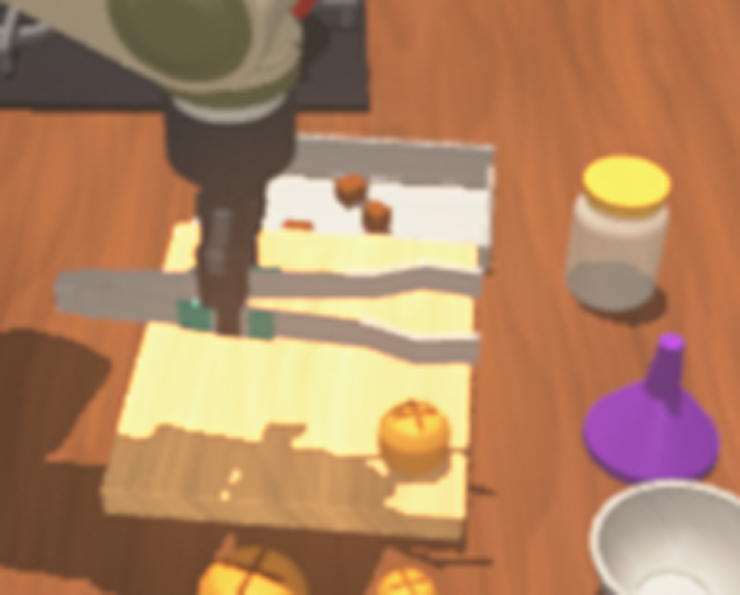

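View pics/t14.png

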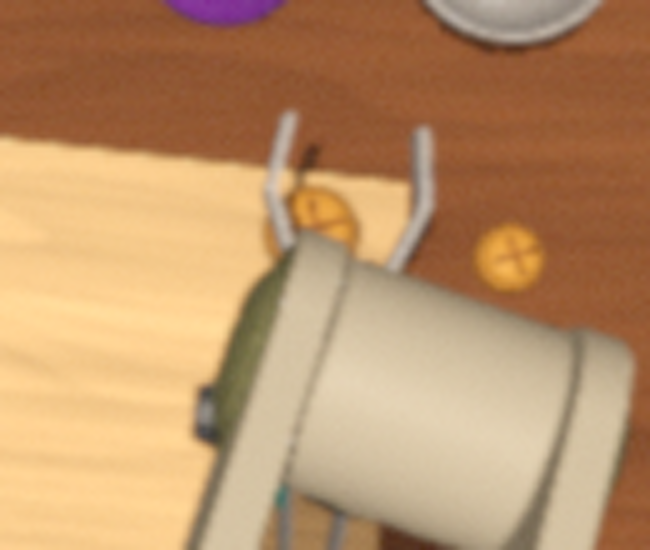

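>>> {"name": "play_rows", "arguments": {
  "commands": [
    {"grip":-0.13,"x":0.001,"y":0.002,"z":0.01,"rx":0,"ry":0,"rz":0},
    {"grip":-0.13,"x":0,"y":0,"z":0.025,"rx":0,"ry":0,"rz":0},
    {"grip":-0.13,"x":0,"y":0,"z":0.025,"rx":0,"ry":0,"rz":0},
    {"grip":-0.13,"x":0,"y":0,"z":0.012,"rx":0,"ry":0,"rz":0},
    {"grip":-0.13,"x":0,"y":0,"z":0,"rx":0,"ry":0,"rz":0}
  ]
}}

```text
time_s: 18.73
position: [0.5036, -0.0513, 0.07]
tool_rot: [[-0.995, 0.104, -0.001], [0.104, 0.995, 0.001], [0.001, 0.0, -1.0]]
ft_force: [0.0, 0.3, -1.0]
grip_width: 0.0484
```

```bash
cat > jaw.py <<'E'
from h import *
plan([(.5046,-.0533,.025,174,1)])
im=cap('side');cv2.imwrite('pics/s_%d.png'%(env.observe()['time_s']*100),cv2.resize(im['color'][200:300,230:350],None,fx=5,fy=5,interpolation=cv2.INTER_CUBIC))
im=cap('top');P=pts(im);z=P[...,2]
print('pic',int(env.observe()['time_s']*100))
cv2.imwrite('pics/t_%d.png'%(env.observe()['time_s']*100),cv2.resize(im['color'][150:260,270:400],None,fx=5,fy=5,interpolation=cv2.INTER_CUBIC))
s=env.observe();o=np.array(s['position'])[:2];zt=s['position'][2]+.0165+.024
a=np.radians(-6);ux=np.array([np.cos(a),np.sin(a)]);uy=np.array([-np.sin(a),np.cos(a)])
m=(abs(z-zt)<.006)
L=(P[...,:2]-o)@ux;T=(P[...,:2]-o)@uy
for lo in np.arange(.09,.16,.01):
    for s in (1,-1):
        q=m&(L>=lo)&(L<lo+.01)&(s*T>0.01)&(s*T<.05)
        if q.sum(): print(lo.round(3),s,q.sum(),'T',np.percentile(T[q],[10,50,90]).round(4),'z',np.percentile(z[q],[50]).round(4))
print('roll LT',(np.array([.621,-.0655])-o)@ux,(np.array([.621,-.0655])-o)@uy,s)
E
python3 jaw.py
```

```text
t 18.73 [ 0.5036 -0.0513  0.07  ] 174.03 w 0.0484 tilt [-1.4e-03  5.0e-04 -1.0e+00]
{'x': -0.0012, 'y': -0.0019, 'z': 0.045, 'rz': 0.0005}
pic 1882
0.09 1 8 T [0.0275 0.0305 0.0327] z [0.1132]
0.09 -1 8 T [-0.0314 -0.0293 -0.0276] z [0.1132]
0.1 1 9 T [0.0334 0.0348 0.0366] z [0.1123]
0.1 -1 7 T [-0.0358 -0.0343 -0.0324] z [0.1133]
0.11 1 6 T [0.0373 0.0381 0.0393] z [0.1131]
0.11 -1 8 T [-0.0388 -0.0367 -0.0355] z [0.1133]
0.12 1 7 T [0.0357 0.0361 0.0385] z [0.1137]
0.12 -1 9 T [-0.038  -0.0359 -0.0347] z [0.114]
0.13 1 8 T [0.0342 0.0357 0.037 ] z [0.1135]
0.13 -1 8 T [-0.037  -0.0353 -0.0342] z [0.1143]
0.14 1 7 T [0.0329 0.0333 0.0355] z [0.1147]
0.14 -1 8 T [-0.0359 -0.0333 -0.0315] z [0.1132]
roll LT 0.11739444609734985 -0.001566092724024859 -1
```

>>> {"name": "play_rows", "arguments": {
  "commands": [
    {"grip":-0.13,"x":0,"y":-0.0015,"z":0.012,"rx":0,"ry":0,"rz":0},
    {"grip":-0.13,"x":0,"y":0,"z":0.012,"rx":0,"ry":0,"rz":0},
    {"grip":-0.13,"x":0,"y":0,"z":0.012,"rx":0,"ry":0,"rz":0},
    {"grip":-0.13,"x":0,"y":0,"z":0.01,"rx":0,"ry":0,"rz":0},
    {"grip":-0.13,"x":0,"y":0,"z":0,"rx":0,"ry":0,"rz":0}
  ]
}}

```text
time_s: 19.45
position: [0.5035, -0.0531, 0.0237]
tool_rot: [[-0.995, 0.104, -0.002], [0.104, 0.995, 0.001], [0.002, 0.0, -1.0]]
ft_force: [0.1, 0.8, -0.8]
grip_width: 0.0483
```

```bash
python3 jaw.py
```

```text
t 19.45 [ 0.5035 -0.0531  0.0237] 174.01 w 0.0483 tilt [-1.7e-03  6.0e-04 -1.0e+00]
{'x': -0.0011, 'y': -0.0001, 'z': -0.0013}
pic 1955
0.09 1 11 T [0.0116 0.0294 0.0326] z [0.0656]
0.09 -1 10 T [-0.0307 -0.0294 -0.0125] z [0.0639]
0.1 1 23 T [0.0128 0.0196 0.0361] z [0.066]
0.1 -1 20 T [-0.0353 -0.0191 -0.0124] z [0.0673]
0.11 1 18 T [0.0165 0.0233 0.0393] z [0.066]
0.11 -1 15 T [-0.0378 -0.0224 -0.017 ] z [0.0643]
0.12 1 16 T [0.0175 0.0218 0.0378] z [0.0661]
0.12 -1 13 T [-0.0364 -0.0216 -0.0174] z [0.066]
0.13 1 13 T [0.0122 0.0196 0.0366] z [0.0677]
0.13 -1 13 T [-0.0355 -0.0328 -0.0122] z [0.0658]
0.14 1 5 T [0.0324 0.0345 0.035 ] z [0.0675]
0.14 -1 8 T [-0.0348 -0.0333 -0.0315] z [0.0668]
0.15 1 1 T [0.0326 0.0326 0.0326] z [0.0655]
roll LT 0.11759495128777302 1.1465297234133573e-05 -1
```

```bash
python3 -c "
import cv2,numpy as np
a=cv2.imread('pics/s_1955.png');print(a is None)
"; ls pics | grep _19
```

```text
True
s_1950.png
t_1955.png[ WARN:0@0.030] global loadsave.cpp:275 findDecoder imread_('pics/s_1955.png'): can't open/read file: check file path/integrity
```

View pics/t_1955.png

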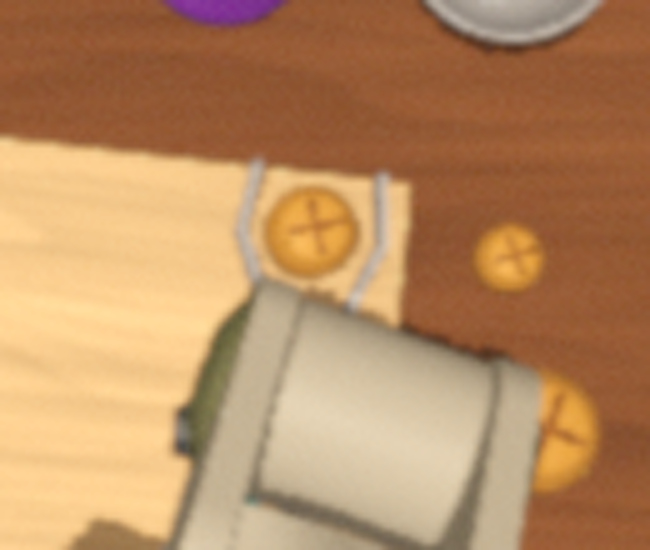

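>>> {"name": "play_rows", "arguments": {
  "commands": [
    {"grip":0.0,"x":0,"y":0,"z":0,"rx":0,"ry":0,"rz":0},
    {"grip":0.1,"x":0,"y":0,"z":0,"rx":0,"ry":0,"rz":0},
    {"grip":0.2,"x":0,"y":0,"z":0,"rx":0,"ry":0,"rz":0},
    {"grip":0.3,"x":0,"y":0,"z":0,"rx":0,"ry":0,"rz":0},
    {"grip":0.3,"x":0,"y":0,"z":0,"rx":0,"ry":0,"rz":0}
  ],
  "squeeze": 40
}}

```text
time_s: 20.18
position: [0.504, -0.0532, 0.0246]
tool_rot: [[-0.995, 0.104, 0.0], [0.104, 0.995, -0.0], [-0.0, -0.0, -1.0]]
ft_force: [-0.3, 1.4, 0.1]
grip_width: 0.0362
```

```bash
python3 jaw.py|tail -12; ls -t pics|head -2
```

```text
0.09 -1 9 T [-0.0221 -0.0192 -0.0125] z [0.0634]
0.1 1 18 T [0.0137 0.0195 0.025 ] z [0.0647]
0.1 -1 18 T [-0.024  -0.0176 -0.0119] z [0.0668]
0.11 1 18 T [0.0199 0.0235 0.0286] z [0.0647]
0.11 -1 15 T [-0.0273 -0.0218 -0.013 ] z [0.0646]
0.12 1 20 T [0.0138 0.0195 0.0266] z [0.0658]
0.12 -1 13 T [-0.0263 -0.0206 -0.0173] z [0.0664]
0.13 1 14 T [0.0123 0.0184 0.0251] z [0.0639]
0.13 -1 12 T [-0.0257 -0.023  -0.0144] z [0.0641]
0.14 1 8 T [0.0201 0.0216 0.0236] z [0.0659]
0.14 -1 7 T [-0.0242 -0.0216 -0.0206] z [0.0651]
roll LT 0.11764226880176884 -2.03544815977931e-05 -1
t_2027.png
s_2022.png
```

Stopped at 36.2 mm, i.e. on the roll (about 37 expected). Lift 100 mm gently.

>>> {"name": "play_rows", "arguments": {
  "commands": [
    {"grip":0.3,"x":0,"y":0,"z":-0.004,"rx":0,"ry":0,"rz":0},
    {"grip":0.3,"x":0,"y":0,"z":-0.008,"rx":0,"ry":0,"rz":0},
    {"grip":0.3,"x":0,"y":0,"z":-0.012,"rx":0,"ry":0,"rz":0},
    {"grip":0.3,"x":0,"y":0,"z":-0.014,"rx":0,"ry":0,"rz":0},
    {"grip":0.3,"x":0,"y":0,"z":-0.014,"rx":0,"ry":0,"rz":0},
    {"grip":0.3,"x":0,"y":0,"z":-0.014,"rx":0,"ry":0,"rz":0},
    {"grip":0.3,"x":0,"y":0,"z":-0.014,"rx":0,"ry":0,"rz":0},
    {"grip":0.3,"x":0,"y":0,"z":-0.01,"rx":0,"ry":0,"rz":0},
    {"grip":0.3,"x":0,"y":0,"z":-0.007,"rx":0,"ry":0,"rz":0},
    {"grip":0.3,"x":0,"y":0,"z":-0.003,"rx":0,"ry":0,"rz":0},
    {"grip":0.3,"x":0,"y":0,"z":0,"rx":0,"ry":0,"rz":0},
    {"grip":0.3,"x":0,"y":0,"z":0,"rx":0,"ry":0,"rz":0}
  ]
}}

```text
time_s: 21.78
position: [0.5037, -0.0531, 0.1241]
tool_rot: [[-0.995, 0.104, -0.001], [0.104, 0.995, 0.0], [0.001, 0.0, -1.0]]
ft_force: [-0.3, -0.2, -0.8]
grip_width: 0.0364
```

>>> {"name": "play_rows", "arguments": {
  "commands": [
    {"grip":0.3,"x":0,"y":0,"z":0,"rx":0,"ry":0,"rz":0},
    {"grip":0.3,"x":0,"y":0,"z":0,"rx":0,"ry":0,"rz":0},
    {"grip":0.3,"x":0,"y":0,"z":0,"rx":0,"ry":0,"rz":0},
    {"grip":0.3,"x":0,"y":0,"z":0,"rx":0,"ry":0,"rz":0}
  ]
}}

```text
time_s: 22.28
position: [0.5039, -0.0532, 0.1245]
tool_rot: [[-0.995, 0.104, -0.0], [0.104, 0.995, 0.0], [0.0, 0.0, -1.0]]
ft_force: [-0.6, -0.2, -1.6]
grip_width: 0.0364
```

```bash
python3 - <<'E'
from h import *
im=cap('side','s20.png')
im=cap('top','t20.png');P=pts(im)
q=(P[...,2]>.13)&(P[...,2]<.2)&(abs(P[...,0]-.621)<.02)&(abs(P[...,1]+.065)<.02)
print('roll top z',np.percentile(P[q],[50,95],axis=0))
print([(round(d['conf'],2),np.round(d['point'],3).tolist()) for d in finder.boxes_of('side','roll')])
z=P[...,2];m=(z>.012)&(z<.06)&(P[...,0]>.46)&(P[...,0]<.67)&(P[...,1]>.21)&(P[...,1]<.30)
n,l,s,cc=cv2.connectedComponentsWithStats(m.astype(np.uint8))
for i in range(1,n):
    if s[i,4]>15: print('crust',np.median(P[l==i],0).round(3))
s=env.observe();print(s['time_s'],s['position'],s['grip_width'],s['ft_force'])
E
```

```text
roll top z [[ 0.61880012 -0.06355475  0.16988594]
 [ 0.6378489  -0.04708996  0.17411304]]
[(0.84, [0.518, -0.206, 0.052]), (0.81, [0.612, -0.188, 0.024]), (0.58, [0.618, -0.076, 0.167])]
crust [0.65  0.298 0.033]
crust [0.605 0.228 0.028]
crust [0.585 0.27  0.023]
crust [0.541 0.214 0.025]
crust [0.467 0.276 0.028]
22.425 [ 0.5038861  -0.05314288  0.12452861] 0.036283868695286776 [-0.69661021  0.26887147 -2.27805628]
```

View pics/s20.png

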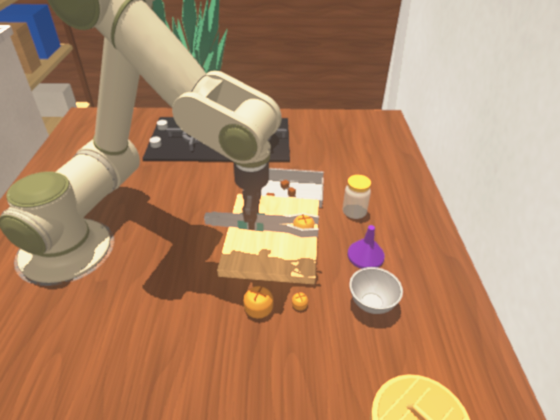

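View pics/t20.png

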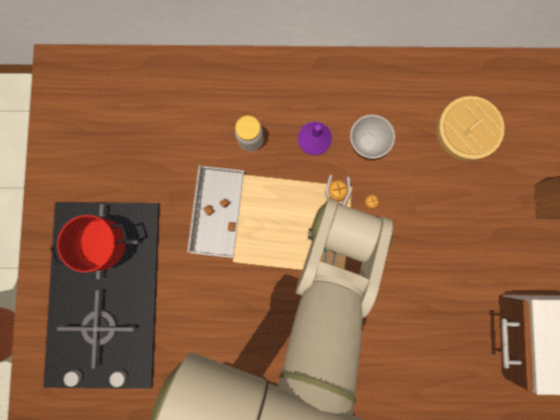

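The roll hangs in the jaws at pixel (338,190) in the top view, with its top at z ≈ 0.174, so it is about 100 mm up. The crusts lie in the tray at (209,211), (225,203) and (232,227), and the bystanders are where they were. Handing in.

```bash
python3 -c "
from rig import order
print(order.close_job())"
```

```text
the job is handed in; nothing more can be done
None
```

The job is handed in at 22.4 s of the 54 s allowed. The gripper holds the tongs and the tongs hold the roll. The program gave no verdict.

**What I did:** I picked up the tongs and swept all three crusts into the tray with the jaws shut. I then opened them over the middle-sized roll, closed on it and lifted it about 100 mm.

**First pickup missed:** two tries at the tongs failed because the fingertips stood about 25–30 mm higher than the reported tool height suggests. I saw this in the depth images, went lower by that amount, and the third try held. When the fingers closed, they pressed on the counter with about 10 N.

**Last checks:**
- **Roll:** its top is at z ≈ 0.174 m, up from 0.075 m at the start, and it sits in the middle of the jaws. The gripper opening was steady at 36.3 mm (about 37 mm expected), and the arm stood still for the last half second.
- **Crusts:** all three lie on the tray floor with their tops at about 23–28 mm. The height search also picked up two more spots at the tray's edges, which I took to be its walls.
- **Pot, bowl, jar and funnel:** they look unmoved in the pictures; I did not measure them.
- **Contact forces:** I could not measure the jaws' force on the roll. I saw no finger or arm touch the bread.

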